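Jack a sagging display riser level and hold it

TASK

The wooden display riser sags at its front edge: put the orange lift pad squarely centred on the jack's round steel saddle and let go of it, then move the jack, standing flat on the counter, so that the pad is centred under the red-marked lift tab. Give the yellow pump pedal one full trial stroke down, let it come all the way back up, then push it fully down again and finish while holding it down, with the riser standing level on the jack. Lift the riser only with the jack (the robot must not push on it), and leave the other things on the counter where they are.

Things in the scene. Friction and masses are not known exactly. Their poses are not given: they have to be found in the camera images.
- jack: Loose blue lever jack, 0.76 kg in all. Its origin is on its underside, on the saddle's vertical axis. Base plate 80 mm wide (its x) and 8 mm thick, from 35 mm in front of the saddle axis (+y) to 235 mm behind it (-y). Its +y axis points from pump block to saddle; the pump handle runs back along -y. To be moved so that its saddle (front, +y) end goes under the lift tab with +y roughly along the riser's +y; grasp it by the pump block
- jack_grip (a point): Centre of the gripping zone of the jack's blue pump block, a square upright block 46 x 46 mm, from 8 to 70 mm above the counter; this point lies on the block's axis, 45 mm up, 85 mm behind the saddle axis. Axes as the jack. The block's sides (its +x and -x faces) are free for the fingers
- saddle_top (a point): Centre of the top face of the jack's round steel saddle, a disc 44 mm in diameter, 55 mm above the counter when down; it rises straight up with the handle, 34 mm for a full stroke (81 mm per rad), and sinks when the handle comes up
- handle (a joint): Pump handle angle in rad: 0 = up (rest, sprung), 0.42 = fully down at its stop, handle level. It springs back up by itself when released. Pivot on a level axis along the jack's x, 105 mm behind the saddle axis and 60 mm above the counter. Pushing down at the pedal takes about 2 to 4 N unloaded, and up to about 12 N while lifting the riser
- pedal_top (a point): Centre of the top face of the yellow pedal at the handle's end (pedal 40 mm wide, 50 mm long, 14 mm thick), 120 mm from the handle pivot along the handle and 7 mm above its centre line. About 115 mm above the counter with the handle up, 67 mm with it fully down. Turns with the handle
- pad: The loose orange lift pad (disc 40 mm in diameter, 24 mm high); the origin is the centre of its underside
- pad_center (a point): Centre of the loose orange lift pad, a disc 40 mm in diameter and 24 mm high, 60 g; 12 mm above its underside. Starts standing flat on the counter. Without it the saddle does not reach the lift tab
- riser: Fixed grey frame of the display riser, with its hinged wooden deck carrying a carton of blue tins, about 290 x 280 mm and up to 225 mm high. Origin on the counter below the lift point; its +y axis points from the lift point back to the deck's hinge, 300 mm away. The deck's front edge is 35 mm behind the lift point; the front legs are 60 mm and more behind it, 125 mm to either side. The space below and in front of the tab is free
- lift_point (a point): Marked lift point: centre of the underside of the steel lift tab that juts out from the deck's front edge (44 mm wide, 12 mm thick, reaching about 20 mm in front of this point), with a red disc on its top. The underside is about 90 mm above the counter when the deck sags, so the pad on the lowered saddle passes under it with about 10 mm to spare
- deck (a joint): Tilt of the riser's deck in rad: 0 = sagging on its short front legs, 0.075 = level; up when the lift point rises (300 mm from the hinge). A full handle stroke with the pad under the mark brings it to about 0.075
- tin: Bystander: small tin, 60 mm in diameter, 55 mm high, origin under its centre
- tin2: Bystander: blue tin, 66 mm in diameter, 80 mm high, origin under its centre
- tin3: Bystander: green tin, 66 mm in diameter, 80 mm high, origin under its centre
- spray: Bystander: white spray bottle with red head, 84 mm in diameter, 205 mm high, origin under its centre
- picks: Bystander: flat red box, 50 x 70 x 35 mm, origin under its centre
- cup: Bystander: paper cup, 70 mm in diameter, 85 mm high, origin under its centre
Mind the look-alikes: they are no part of the job. What is meant by the pad is not black, purple or white, and is the larger of those in its own colour.

How it is judged (in metres and radians):
On the way, in this order (a step that is already met when the one before it is completed fails the run):
1. the pad rests centred on the saddle, let go (horizontal distance between pad_center and saddle_top below 0.007 m and z of pad_center in the frame of saddle_top between 0.008 and 0.0155 m and contact force between the fingers and pad below 0.1 N and linear speed of pad below 0.02 m/s), for 0.2 s.
2. the jack stands flat on the counter with the pad centred on its saddle and under the lift point (horizontal distance between pad_center and saddle_top below 0.007 m and z of pad_center in the frame of saddle_top between 0.008 and 0.0155 m and horizontal distance between pad_center and lift_point below 0.011 m and height (world z) of jack below 0.004 m and angle between jack's own z axis and vertical below 0.05 rad and linear speed of jack below 0.02 m/s), for 0.2 s.
3. trial stroke: pedal fully down, riser lifted (value of joint handle above 0.38 rad and value of joint deck above 0.062 rad), for 0.1 s.
4. pedal all the way back up, riser down again (value of joint handle below 0.05 rad and value of joint deck below 0.01 rad), for 0.1 s.
At the end, for the whole second after the job is handed in: Robot holds the pedal down (handle over 0.38 of 0.42 rad); the pad alone carries the deck level (joint 0.062 to 0.088 rad, over 2 N); pad flat on saddle, centred to 7 mm, under the lift point to 11 mm; jack flat; robot not touching the riser; bystanders upright, moved under 20 mm (all of step 3 and horizontal distance between pad_center and saddle_top below 0.007 m and z of pad_center in the frame of saddle_top between 0.008 and 0.0155 m and horizontal distance between pad_center and lift_point below 0.011 m and height (world z) of jack below 0.004 m and angle between jack's own z axis and vertical below 0.05 rad and value of joint deck below 0.088 rad and contact force between any of the fingers, the arm and jack above 1 N and contact force between pad and riser above 2 N and contact force between each of the fingers, the arm and riser below 0.5 N and angle between each of tin, tin2, tin3, spray, picks, cup's own z axis and vertical below 0.1 rad); the arm keeps its last pose, push and grip.
It fails at once if the robot pushes on the riser (contact force between any of the fingers, the arm and riser above 3 N).
It fails at once if a bystander is moved by more than 20 mm (distance of any of tin, tin2, tin3, spray, picks, cup from where it was at the start of the episode above 0.02 m).
It also fails if it takes over 72 s, if anything falls off the work surface, if the arm or the gripper's body presses on something with over 40 N, if the wrist force passes 120 N, or if a joint passes its speed limit or range.

ROBOT

A 7-joint arm with a two-finger parallel gripper is mounted at the origin on the work surface. World frame = base frame: x ahead of the robot, y to its left, z up, the work surface at z = 0. Lengths are in mm, angles in rad, forces in N, time in s.
With the tool pointing down it reaches from about 425 to 1025 mm from the base axis. Payload 3.6 kg.
Tool frame: the origin (TCP) lies midway between the tips of the shut fingers; the grasp point (between the pads) lies 19 mm behind it; z points along the fingers, y is the direction in which the jaws open and shut (so a half turn about z gives the same grasp; the last joint's range is limited). The gripper opens to 85 mm and grips with 20 to 120 N. Pads are 22 mm wide; open, the fingers measure 114 mm over their backs; the gripper's body (76 mm by 85 mm) begins 54 mm behind the grasp point. The pads swing forward as they close: fully open they stand 13 mm farther back than shut.
Start: joints at [1.125, 0.591, 0.048, 1.609, -0.033, 0.943, -0.034], TCP at [249.828, -680.599, 231.302] pointing down, gripper open.
Joint ranges: [-2.69, 2.69], [-0.47, 2.24], [-1.27, 1.36], [0.19, 2.51], [-1.53, 4.68], [0.08, 2.07], [-3.09, 3.09]. Speed limits (rad/s): [2.57, 2.57, 3.14, 3.14, 3.14, 3.14, 3.14].

INTERFACE

Orientations are given as [roll, pitch, yaw] about the fixed x, y, z axes, in that order (R = Rz(yaw) Ry(pitch) Rx(roll)).
In Python, from rig import manip gives the robot as it stands.
- The arm moves only by the tool play_rows, never from a script. Its argument "steps" is a list of rows, each a list of 3 entries, a list of its own where there are three numbers: the closure, from -1 (fully open) to 1 (shut), then the shift along the tool's x, y, z each as a share of 0.3 m, from -1 to 1, then the turn about the tool's z as a share of 90 degrees, from -1 to 1. In form: [[grip, [x, y, z], twist], ...]. A call has 1 to 8 rows; each row is the pose to reach, as a shift and turn from the pose measured when the call began, along the tool's axes at that moment; what a row does not reach only later rows make up. A row lasts 1/12 s, in which the tool goes at most 41.7 mm and 7.16 degrees, less where a joint would pass 70% of its speed; a pose out of reach is approached as far as the arm can. A call with a number of a shift or a turn outside -1 to 1 is refused whole. A call with a gripper value outside its range is refused whole. The fingers move at their own pace and stop on an object; the grip force is fixed at half the most. Time passes only in rows, so rows that repeat a pose let the fingers close. It gives the time, the measured TCP pose, the force and the opening at its end, in the units of the state.
- manip.get_obs(): the state, without advancing time (a new reading comes with each control period).
- manip.read_camera(name): name is "scene" or "top" or "wrist"; returns the picture (400x640x3 uint8, red, green, blue); there is no depth.
- manip.camera_model(name): a dict with "mtx" (3x3 intrinsics, pixels), "pose" (4x4, takes a point from camera to world coordinates). Camera axes: x right, y down, z forward; pixel columns grow to the right and rows downward; lengths in mm; the calibration is good to about 2 mm. A picture is of the moment at which its call begins: read the wrist's pose just before it. camera_model takes no time and is no camera call; for the wrist camera it gives the pose at the moment of the call.
- manip.hand_in(): hands the job in, once; it reports no verdict.
The state is a dict: "t": time; "q": joint angles; "joint_velocities": joint speeds; "effort": joint torques, N m; "eef_pos": TCP position; "tool_rot": TCP orientation; "ft_force": force on the tool from outside, world axes, zero at the start; "wrist_torque": the same for the moment, N m; "grip_width": finger opening in mm.
Only numpy, scipy, OpenCV 4.12 (cv2) and the standard library are available. Lean on these libraries where they do the work, as an engineer would, in place of code of your own. Each camera call takes 0.05 s, during which the arm holds its last target.

## Working session

There is one attempt and no reset: what is moved stays moved. The work goes in short steps, Python scripts to look and compute and a tool call to move; the robot and the scene stay as the last step left them, time stands still between calls to the robot, and variables do not carry over. Pictures are saved under pics/ and viewed, and the job is handed in when it is done.

Besides the shell and the picture viewer there is one more tool, called as a command line: name --argument value ..., lists and objects as JSON in quotes. play_rows: Moves the arm, as the interface text tells. Its arguments: {"type":"object","properties":{"steps":{"type":"array"}},"required":["steps"]}

```bash
mkdir -p pics; ls; python3 - <<'E'
from rig import manip
import cv2
print(manip.get_obs())
for n in("scene","top","wrist"):
    m=manip.camera_model(n);print(n,m)
    cv2.imwrite(f"pics/{n}0.png",manip.read_camera(n)[:,:,::-1])
E
```

```text
pics
{'t': 0.0, 'q': array([ 1.12548297,  0.5921328 ,  0.04827336,  1.60984111, -0.03332556,
        0.94270572, -0.03369591]), 'joint_velocities': array([ 5.13356590e-05,  7.84003969e-04,  2.31290242e-03, -1.48497153e-03,
       -6.90016444e-05,  2.50259297e-04, -1.00939670e-03]), 'effort': array([-4.61376239e-04, -5.48691058e+01,  1.54656306e+00, -1.98121995e+01,
        9.42555926e-03,  8.74225865e-03,  1.29181657e-05]), 'eef_pos': array([ 249.57354649, -679.79488641,  230.12335987]), 'tool_rot': array([-3.13931205e+00,  9.36785487e-05,  3.51904526e-01]), 'ft_force': array([ 0.3200804 , -0.58340984, -0.07736791]), 'wrist_torque': array([-0.04418514,  0.01699643, -0.02316622]), 'grip_width': 85.52894020646592}
scene {'mtx': array([[445.05351867,   0.        , 315.34056728],
       [  0.        , 445.05351867, 197.61700384],
       [  0.        ,   0.        ,   1.        ]]), 'pose': array([[ 6.96737792e-01,  4.71521818e-01, -5.40577121e-01,
         1.28524635e+03],
       [ 7.17296220e-01, -4.64825056e-01,  5.19060497e-01,
        -5.96242826e+02],
       [-6.52544167e-03, -7.494
[... 476 characters left out ...]
752e+01],
       [ 9.37004057e-03, -1.85109933e-01, -9.82673148e-01,
         1.10607682e+03],
       [ 0.00000000e+00,  0.00000000e+00,  0.00000000e+00,
         1.00000000e+00]])}
wrist {'mtx': array([[277.99792042,   0.        , 320.73120362],
       [  0.        , 277.99792042, 196.80745832],
       [  0.        ,   0.        ,   1.        ]]), 'pose': array([[ 3.44111265e-01, -8.90685958e-01, -2.97095880e-01,
         3.26131585e+02],
       [-9.38925205e-01, -3.27314257e-01, -1.06230109e-01,
        -6.51889549e+02],
       [-2.62605071e-03,  3.15505788e-01, -9.48920019e-01,
         3.72998978e+02],
       [ 0.00000000e+00,  0.00000000e+00,  0.00000000e+00,
         1.00000000e+00]])}
```

View pics/scene0.png

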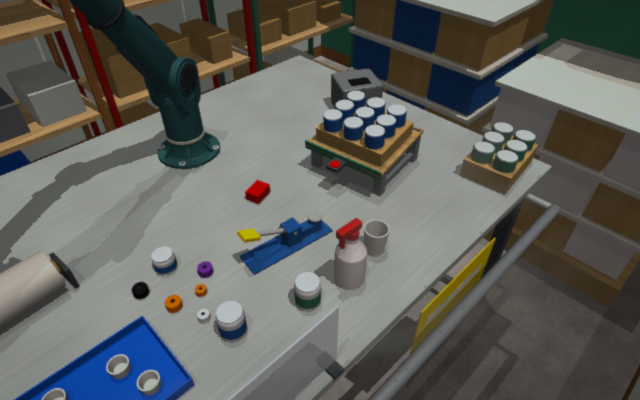

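View pics/top0.png

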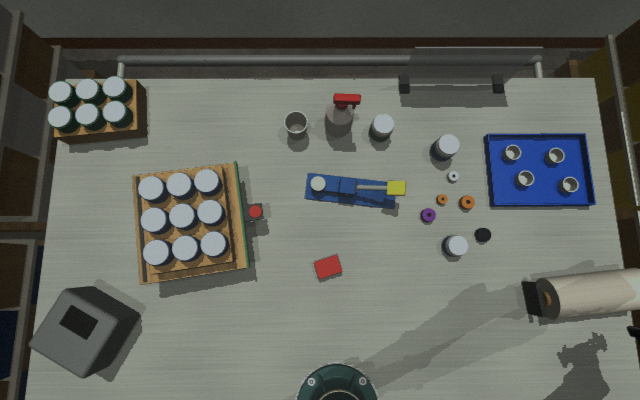

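View pics/wrist0.png

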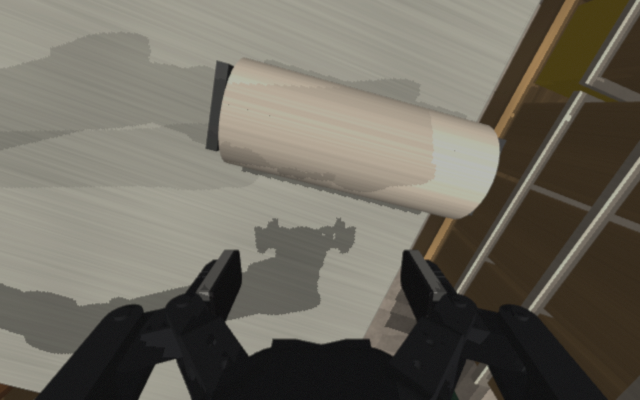

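Look-alikes (scene px): large orange (173,303), small orange (201,290), purple (205,269), black (140,290), white (203,315). By the description, the pad is the large orange one at (173,303), or (467,202) in the top view. I'll check it in close crops.

```bash
cat > h.py <<'E'
from rig import manip
import numpy as np, cv2
def ray(cam,uv,z,m=None):
    m=m or manip.camera_model(cam); T=m['pose']
    d=T[:3,:3]@np.linalg.inv(m['mtx'])@np.array([uv[0],uv[1],1.]); o=T[:3,3]
    return o+d*(z-o[2])/d[2]
def proj(cam,p,m=None):
    m=m or manip.camera_model(cam); T=m['pose']
    c=T[:3,:3].T@(np.array(p,float)-T[:3,3]); u=m['mtx']@c; return u[:2]/u[2]
def tri(pairs):
    A=np.zeros((3,3));b=np.zeros(3)
    for cam,uv in pairs:
        m=manip.camera_model(cam);T=m['pose'];d=T[:3,:3]@np.linalg.inv(m['mtx'])@np.array([uv[0],uv[1],1.]);d/=np.linalg.norm(d)
        P=np.eye(3)-np.outer(d,d);A+=P;b+=P@T[:3,3]
    return np.linalg.solve(A,b)
def shot(cam,name,box=None,s=1):
    im=manip.read_camera(cam)[:,:,::-1].copy()
    if box: x,y,w,h=box; c=im[y:y+h,x:x+w]
    else: c=im
    cv2.imwrite('pics/'+name,cv2.resize(c,None,fx=s,fy=s,interpolation=cv2.INTER_NEAREST)); return im
E
python3 - <<'E'
import cv2
a=cv2.imread('pics/top0.png');b=cv2.imread('pics/scene0.png')
def c(im,x,y,w,h,s,n): cv2.imwrite('pics/'+n,cv2.resize(im[y:y+h,x:x+w],None,fx=s,fy=s,interpolation=cv2.INTER_NEAREST))
c(a,240,160,260,100,3,'c_top.png'); c(b,120,200,220,150,3.6,'c_sc.png')
E
```

```text
(no output)
```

View pics/c_top.png

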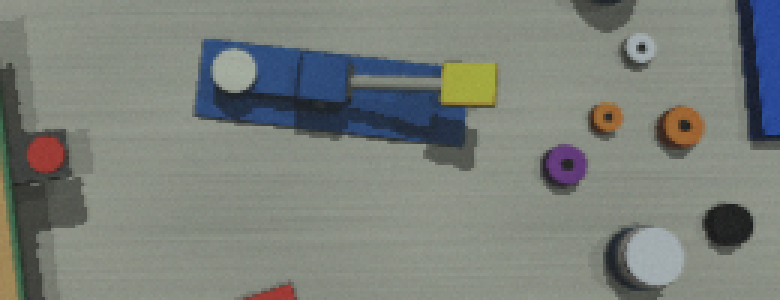

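View pics/c_sc.png

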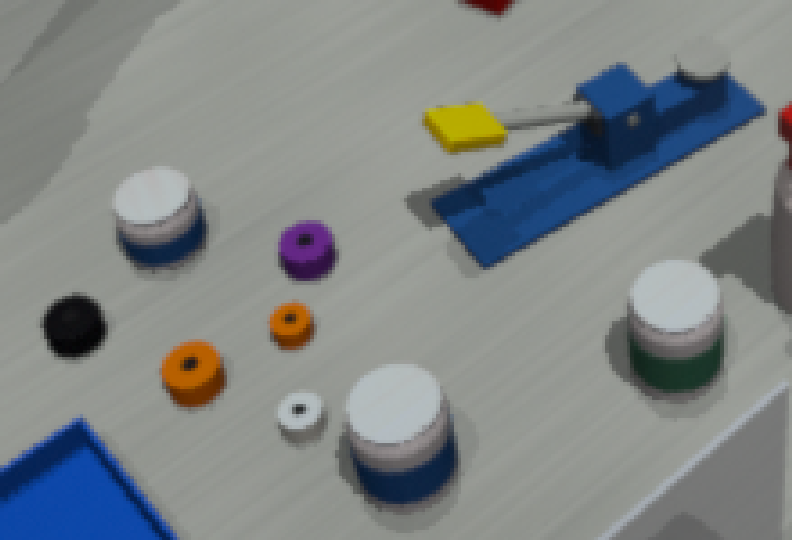

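The larger orange disc is confirmed, with the small one beside it as a decoy. Now I'll measure.

```bash
python3 - <<'E'
from h import *
np.set_printoptions(precision=1,suppress=True)
t=lambda x,y:((x)/3+240-.33,y/3+160-.33); s=lambda x,y:(x/3.6+120-.36,y/3.6+200-.36)
def pr(n,a,b,z): print(n,'top',ray('top',a,z),'scene',ray('scene',b,z),'tri',tri([('top',a),('scene',b)]))
pr('padtop',t(684,126),s(190,364),24)
pr('saddle',t(234,71),s(703,60),55)
pr('pedal',t(469,84),s(464,126),115)
pr('block',t(325,78),s(616,85),70)
print('base FL',ray('top',t(204,39),8),'FR',ray('top',t(195,115),8),'RR',ray('top',t(464,146),8))
# red disc
for cam,f in(('top','pics/top0.png'),('scene','pics/scene0.png')):
    im=cv2.imread(f); h=cv2.cvtColor(im,cv2.COLOR_BGR2HSV)
    m=((h[...,0]<6)|(h[...,0]>174))&(h[...,1]>150)&(h[...,2]>60)
    n,l,st,c=cv2.connectedComponentsWithStats(m.astype(np.uint8))
    for i in range(1,n):
        if st[i,4]>20: print(cam,c[i],st[i], ray(cam,c[i],102))
    m=(h[...,0]>8)&(h[...,0]<16)&(h[...,1]>180)&(h[...,2]>90)
    n,l,st,c=cv2.connectedComponentsWithStats(m.astype(np.uint8))
    for i in range(1,n):
        if st[i,4]>20: print(cam,'orange',c[i],st[i], ray(cam,c[i],12))
for n in('tin',):
    pass
def c(im,x,y,w,h,s,n): cv2.imwrite('pics/'+n,cv2.resize(im[y:y+h,x:x+w],None,fx=s,fy=s,interpolation=cv2.INTER_NEAREST))
c(cv2.imread('pics/top0.png'),120,150,160,140,5,'r_top.png'); c(cv2.imread('pics/scene0.png'),290,70,150,120,5,'r_sc.png')
E
```

```text
padtop top [ 559.8 -395.1   24. ] scene [ 561.9 -396.4   24. ] tri [ 560.2 -396.    21.9]
saddle top [610.9  47.2  55. ] scene [616.5  43.6  55. ] tri [612.3  47.3  49.6]
pedal top [ 584.7 -164.4  115. ] scene [ 590.4 -168.9  115. ] tri [ 585.8 -165.8  109.3]
block top [600.4 -38.6  70. ] scene [600.5 -34.6  70. ] tri [601.  -37.1  71.8]
base FL [654.3  76.4   8. ] FR [576.6  85.6   8. ] RR [ 543.7 -181.1    8. ]
top [347.   97.3] [334  94  27   8 190] [853.5 -38.6 102. ]
top [254.8 211. ] [249 206  13  11 111] [525.2 218.9 102. ]
top [327.5 266.6] [315 255  27  24 417] [375.9  24.  102. ]
scene [204.2   8.2] [203   0   4  18  30] [-972.3  730.2  102. ]
scene [250.5  34.8] [245   0  12  73 314] [-488.1  676.6  102. ]
scene [99.8 68. ] [ 77  10  46 117 761] [-656.1   -9.3  102. ]
scene [334.3 163.8] [329 160  11   8  69] [524.3 218.  102. ]
scene [257.3 191.3] [246 180  24  23 369] [458.8 -36.7 102. ]
scene [348.8 231.3] [337 218  25  30 378] [755.2  33.8 102. ]
scene orange [201.1 293.1] [196 290  10   6  34] [ 583.2 -329.1   12. ]
scene orange [174.7 307.7] [166 299  15  14  71] [ 574.6 -400.5   12. ]
```

View pics/r_top.png

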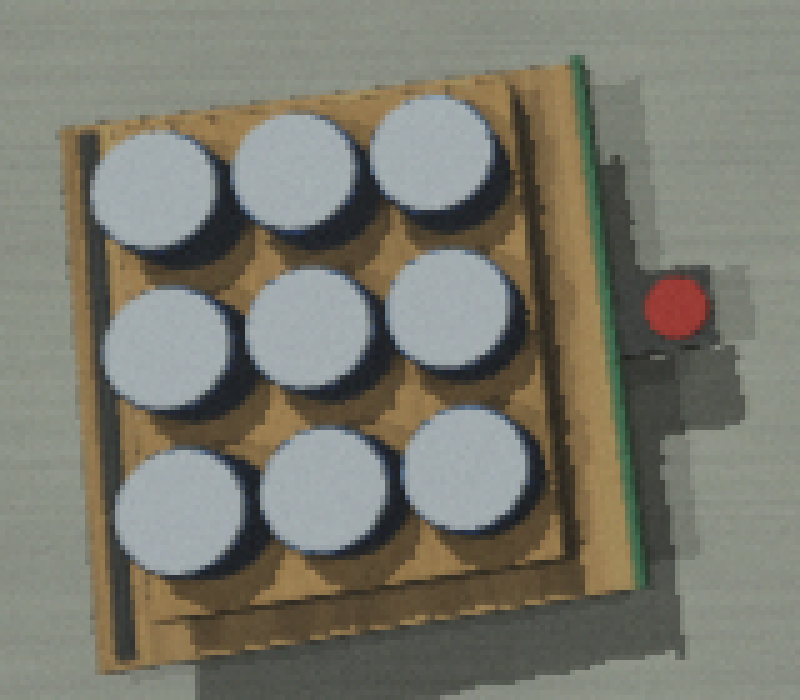

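View pics/r_sc.png

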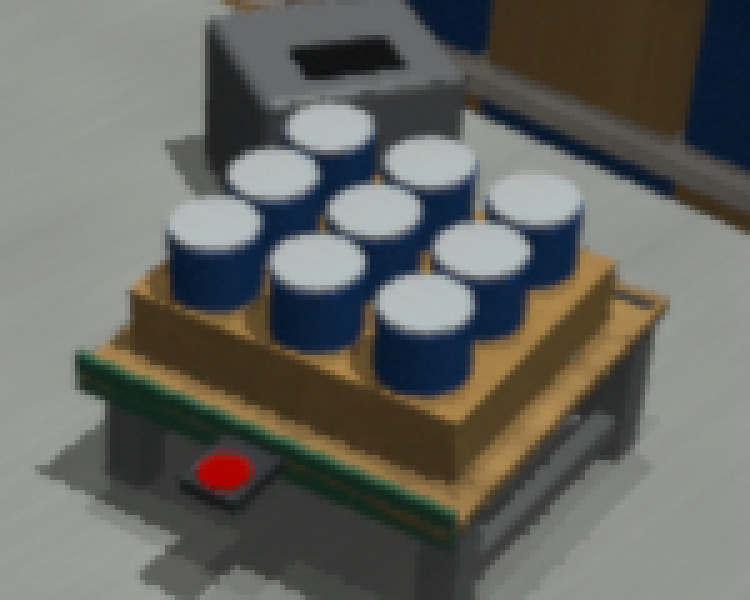

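```bash
python3 - <<'E'
from h import *
np.set_printoptions(precision=1,suppress=True)
t=lambda x,y:((x)/3+240-.33,y/3+160-.33); s=lambda x,y:(x/3.6+120-.36,y/3.6+200-.36)
for n,a,b,z in(('small',(608,117),(291,318),16),('white',(641,47),(300,408),16),('purple',(567,165),(306,240),24),('black',(729,224),(76,318),24),('tin',(652,257),(154,190),55),('tin2',None,(395,390),80)):
    print(n,ray('top',t(*a),z) if a else '',ray('scene',s(*b),z))
# pad full orange mask incl shadow
for cam,f in(('top','pics/top0.png'),('scene','pics/scene0.png')):
    h=cv2.cvtColor(cv2.imread(f),cv2.COLOR_BGR2HSV)
    m=(h[...,0]>4)&(h[...,0]<20)&(h[...,1]>190)
    n,l,st,c=cv2.connectedComponentsWithStats(m.astype(np.uint8))
    for i in range(1,n):
        if 20<st[i,4]<600: print(cam,c[i],st[i])
# riser edge
t5=lambda x,y:(x/5+120-.4,y/5+150-.4); s5=lambda x,y:(x/5+290-.4,y/5+70-.4)
for z in(105,115):
  a=ray('top',t5(576,60),z);b=ray('top',t5(642,587),z);print(z,a,b,np.arctan2(*(b-a)[[1,0]]))
  a=ray('scene',s5(78,352),z);b=ray('scene',s5(455,520),z);print(z,a,b,np.arctan2(*(b-a)[[1,0]]))
print(tri([('top',t5(677,306)),('scene',s5(225,471))]))
E
```

```text
small [ 570.6 -323.7   16. ] [ 571.4 -322.5   16. ]
white [ 641.7 -361.9   16. ] [ 639.6 -360.    16. ]
purple [ 522.  -277.4   24. ] [ 524.9 -277.3   24. ]
black [ 463.6 -430.8   24. ] [ 470.8 -433.7   24. ]
tin [ 431.1 -341.7   55. ] [ 431.4 -341.5   55. ]
tin2  [ 715.2 -325.4   80. ]
scene [200.4 290. ] [195 285  11  11  98]
scene [173.2 303.3] [165 295  17  17 216]
105 [663.  276.8 105. ] [376.4 233.  105. ] -2.989710741595616
105 [367.6 240.3 105. ] [659.8 279.3 105. ] 0.13283105195855086
115 [660.2 274.7 115. ] [376.5 231.3 115. ] -2.989710741595616
115 [378.5 230.3 115. ] [667.2 268.9 115. ] 0.13283105195855133
[525.5 218.2 102.4]
```

```bash
cat >> h.py <<'E'
from scipy.spatial.transform import Rotation as Ro
def go(x,y,z,yaw=None):
    o=manip.get_obs();R=Ro.from_euler('xyz',o['tool_rot']).as_matrix()
    d=R.T@(np.array([x,y,z])-o['eef_pos'])/300
    tw=0 if yaw is None else -(yaw-o['tool_rot'][2])/(np.pi/2)
    print('pos',o['eef_pos'].round(1),o['tool_rot'].round(4),'t',round(o['t'],2),'w',round(o['grip_width'],1),'F',o['ft_force'].round(1))
    print('shift',d.round(4),'twist',round(tw,4))
E
python3 - <<'E'
from h import *
go(560.5,-395.7,110,.956)
E
```

```text
pos [ 249.6 -680.   230.4] [-3.1398e+00  1.0000e-04  3.5180e-01] t 0.15 w 85.2 F [-0.3  0.4  0.1]
shift [ 1.2996 -0.5318  0.4021] twist -0.3846
```

play_rows --steps '[[-1,[0.11,-0.05,0],-0.05],[-1,[0.24,-0.1,0],-0.1],[-1,[0.37,-0.15,0.05],-0.15],[-1,[0.5,-0.2,0.08],-0.2],[-1,[0.62,-0.25,0.1],-0.2],[-1,[0.74,-0.3,0.12],-0.25],[-1,[0.86,-0.35,0.15],-0.3],[-1,[0.98,-0.4,0.2],-0.35]]'

```text
t: 0.82
eef_pos: [486.1, -465.0, 171.4]
tool_rot: [3.141, -0.001, 0.906]
ft_force: [0.7, -0.5, 0.2]
grip_width: 85.1
```

```bash
python3 - <<'E'
from h import *
go(560.5,-395.7,110,.956)
E
```

```text
pos [ 486.1 -465.   171.4] [ 3.1406e+00 -8.0000e-04  9.0570e-01] t 0.82 w 85.1 F [ 0.7 -0.5  0.2]
shift [0.3345 0.0523 0.2048] twist -0.032
```

play_rows --steps '[[-1,[0.12,0.02,0.08],-0.03],[-1,[0.23,0.04,0.15],-0.03],[-1,[0.31,0.05,0.2],-0.03],[-1,[0.335,0.052,0.205],-0.03],[-1,[0.335,0.052,0.205],-0.03],[-1,[0.335,0.052,0.205],-0.03]]'

```text
t: 1.32
eef_pos: [559.9, -396.5, 110.1]
tool_rot: [3.141, 0.001, 0.953]
ft_force: [0.9, -1.1, 0.0]
grip_width: 85.7
```

```bash
python3 - <<'E'
from h import *
m=manip.camera_model('wrist')
im=shot('wrist','w1.png')
h=cv2.cvtColor(im,cv2.COLOR_BGR2HSV)
k=((h[...,0]>4)&(h[...,0]<20)&(h[...,1]>190)).astype(np.uint8)
n,l,st,c=cv2.connectedComponentsWithStats(k)
for i in range(1,n):
    if st[i,4]>50: print(c[i],st[i],ray('wrist',c[i],12,m),ray('wrist',c[i],24,m))
print(proj('wrist',manip.get_obs()['eef_pos'],m))
go(560.5,-395.7,1,.956)
E
```

```text
[275.86734694 129.21683673] [264 111  30  30 392] [ 564.81966993 -324.33723391   12.        ] [ 566.93498022 -324.62565544   24.        ]
[320.59243398 197.91291934] [ 299  176   44   45 1401] [ 560.07810332 -396.12272699   12.        ] [ 562.42966532 -392.8343885    24.        ]
[321.14254512 255.81504779]
pos [ 559.1 -398.1  110.7] [3.1396e+00 1.5000e-03 9.5030e-01] t 1.37 w 85.4 F [-0.6 -1.1  0.1]
shift [ 0.0098 -0.0017  0.3656] twist -0.0036
```

View pics/w1.png

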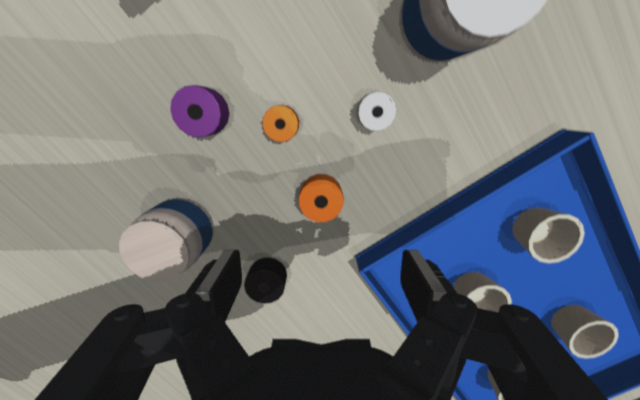

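```bash
python3 - <<'E'
from h import *
for uv in((488,136),(495,207)):
    for z in(0,30): print(uv,z,ray('top',uv,z).round())
m=manip.camera_model('wrist')
for z in (0,30): print(ray('wrist',(355,260),z,m).round())
E
```

```text
(488, 136) 0 [ 771. -486.    0.]
(488, 136) 30 [ 760. -471.   30.]
(495, 207) 0 [ 547. -487.    0.]
(495, 207) 30 [ 543. -472.   30.]
[ 546. -478.    0.]
[ 553. -460.   30.]
```

play_rows --steps '[[-0.8,[0.005,0,0.08],0],[-0.8,[0.005,0,0.18],0],[-0.8,[0.005,0,0.27],0],[-0.8,[0.005,0,0.34],0],[-0.8,[0.005,0,0.366],0],[-0.8,[0.005,0,0.366],0]]'

```text
t: 1.87
eef_pos: [557.2, -399.1, -0.3]
tool_rot: [-3.141, 0.003, 0.947]
ft_force: [-0.0, -0.0, -0.3]
grip_width: 76.8
```

play_rows --steps '[[1,[0,0,0],0],[1,[0,0,0],0],[1,[0,0,0],0],[1,[0,0,0],0],[1,[0,0,0],0],[1,[0,0,0],0]]'

```text
t: 2.37
eef_pos: [558.4, -400.6, 2.0]
tool_rot: [3.139, 0.004, 0.946]
ft_force: [-1.6, -1.0, 6.5]
grip_width: 38.0
```

```bash
python3 - <<'E'
from h import *
shot('wrist','w2.png')
go(611.5,46.5,140,1.45)
E
```

```text
pos [ 558.4 -400.7    2. ] [3.1386 0.004  0.9464] t 2.42 w 38.0 F [-0.2 -0.9  6.6]
shift [ 1.311  -0.7263 -0.4674] twist -0.3206
```

View pics/w2.png

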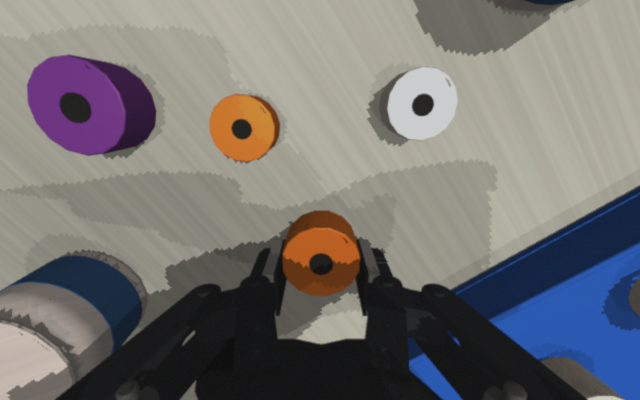

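```bash
python3 - <<'E'
from h import *
m=manip.camera_model('wrist');o=manip.get_obs()
R=Ro.from_euler('xyz',o['tool_rot']).as_matrix()
for z in(23,24,25):
    p=ray('wrist',(320.8,264),z,m);print(p.round(1),(R.T@(p-o['eef_pos'])).round(1))
Rc=R.T@m['pose'][:3,:3];print((R.T@(m['pose'][:3,3]-o['eef_pos'])).round(1));print(Rc.round(3))
im=cv2.imread('pics/w2.png')[190:320,250:400];cv2.imwrite('pics/w2c.png',cv2.resize(im,None,fx=5,fy=5))
E
```

```text
[ 561.7 -396.1   23. ] [  5.6   0.1 -21. ]
[ 562.1 -395.6   24. ] [  6.2   0.1 -22. ]
[ 562.5 -395.1   25. ] [  6.8   0.1 -23. ]
[  81.5    0.3 -142.8]
[[-0.001 -0.949 -0.315]
 [ 1.    -0.    -0.001]
 [ 0.001 -0.315  0.949]]
```

View pics/w2c.png

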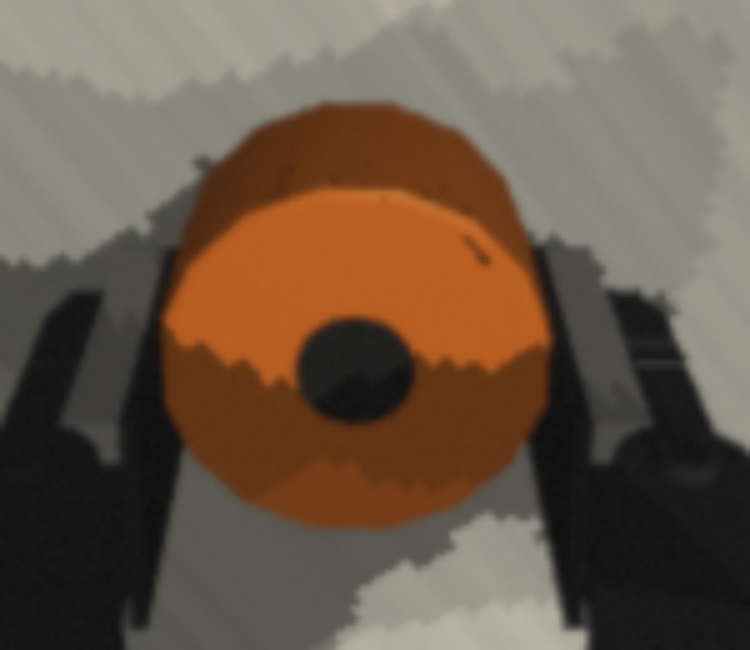

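```bash
python3 - <<'E'
from h import *
go(603,-18,170,1.45)
E
```

```text
pos [ 558.4 -400.7    2. ] [3.1386 0.004  0.9464] t 2.42 w 38.0 F [-0.2 -0.9  6.6]
shift [ 1.1196 -0.6233 -0.5663] twist -0.3206
```

play_rows --steps '[[1,[0,0,-0.05],0],[1,[0.02,-0.01,-0.15],0],[1,[0.08,-0.05,-0.28],-0.03],[1,[0.16,-0.1,-0.42],-0.07],[1,[0.25,-0.15,-0.52],-0.1],[1,[0.35,-0.2,-0.57],-0.15],[1,[0.45,-0.25,-0.58],-0.2],[1,[0.55,-0.3,-0.58],-0.22]]'

```text
t: 3.08
eef_pos: [584.0, -210.9, 179.6]
tool_rot: [3.133, 0.004, 1.296]
ft_force: [0.3, 0.6, -0.5]
grip_width: 37.9
```

```bash
python3 - <<'E'
from h import *
go(603,-18,150,1.45)
E
```

```text
pos [ 584.  -210.9  179.6] [3.1331 0.004  1.296 ] t 3.08 w 37.9 F [ 0.3  0.6 -0.5]
shift [ 0.6366 -0.1143  0.0953] twist -0.098
```

play_rows --steps '[[1,[0.1,-0.02,0.0],-0.03],[1,[0.2,-0.04,0.0],-0.06],[1,[0.32,-0.06,0.02],-0.1],[1,[0.44,-0.08,0.05],-0.1],[1,[0.54,-0.1,0.08],-0.1],[1,[0.61,-0.11,0.09],-0.1],[1,[0.635,-0.115,0.095],-0.1],[1,[0.635,-0.115,0.095],-0.1]]'

```text
t: 3.75
eef_pos: [602.8, -15.2, 150.9]
tool_rot: [3.133, 0.004, 1.458]
ft_force: [0.0, -0.3, 0.5]
grip_width: 38.1
```

```bash
python3 - <<'E'
from h import *
shot('wrist','w3.png')
go(603,-18,150,1.45)
E
```

```text
pos [602.8 -18.2 150.9] [3.1331 0.0058 1.4548] t 3.8 w 38.0 F [ 0.6 -0.6 -0. ]
shift [0.0007 0.0007 0.003 ] twist 0.003
```

View pics/w3.png

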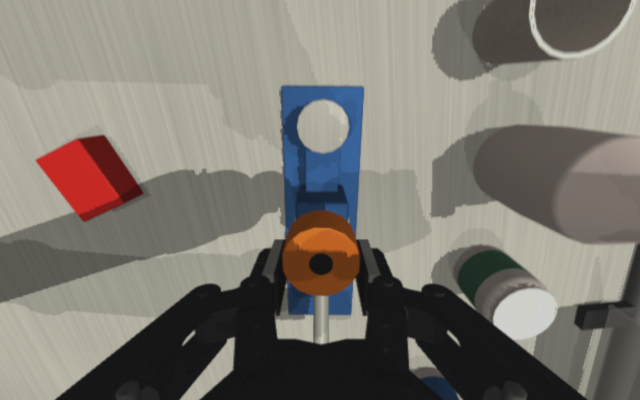

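```bash
python3 - <<'E'
from h import *
m=manip.camera_model('wrist');o=manip.get_obs()
im=cv2.imread('pics/w3.png');h=cv2.cvtColor(im,cv2.COLOR_BGR2HSV)
k=np.zeros(h.shape[:2],np.uint8);k[95:155,295:352]=((h[...,1]<60)&(h[...,2]>100))[95:155,295:352]
n,l,st,c=cv2.connectedComponentsWithStats(k)
i=1+st[1:,4].argmax();print(st[i],c[i])
R=Ro.from_euler('xyz',o['tool_rot']).as_matrix()
p=ray('wrist',c[i],55,m);print(p,(R.T@(p-o['eef_pos'])))
p=ray('wrist',(323,126),55,m);print(p,(R.T@(p-o['eef_pos'])))
E
```

```text
[ 297   99   52   55 2233] [322.4729064  125.84684281]
[612.72258123  45.14382956  55.        ] [64.60140908  1.75557871 95.52879354]
[613.14438456  44.96941116  55.        ] [64.47699444  2.19471528 95.53325446]
```

play_rows --steps '[[1,[0.05,0.002,0.02],0],[1,[0.12,0.004,0.06],0],[1,[0.17,0.005,0.12],0],[1,[0.194,0.006,0.18],0],[1,[0.194,0.006,0.23],0],[1,[0.194,0.006,0.25],0],[1,[0.194,0.006,0.25],0],[1,[0.194,0.006,0.25],0]]'

```text
t: 4.47
eef_pos: [612.3, 36.4, 76.0]
tool_rot: [3.133, 0.007, 1.452]
ft_force: [-0.7, -0.0, -1.0]
grip_width: 38.2
```

```bash
python3 - <<'E'
from h import *
shot('wrist','w4.png',(220,120,200,180),4)
shot('scene','s4.png',(220,150,150,120),5)
go(611.5,40.5,58)
E
```

```text
pos [612.8  37.4  76.8] [3.1309 0.0061 1.4526] t 4.57 w 38.4 F [-0.1 -0.3 -0.3]
shift [ 0.01   -0.0063  0.0624] twist 0
```

View pics/w4.png

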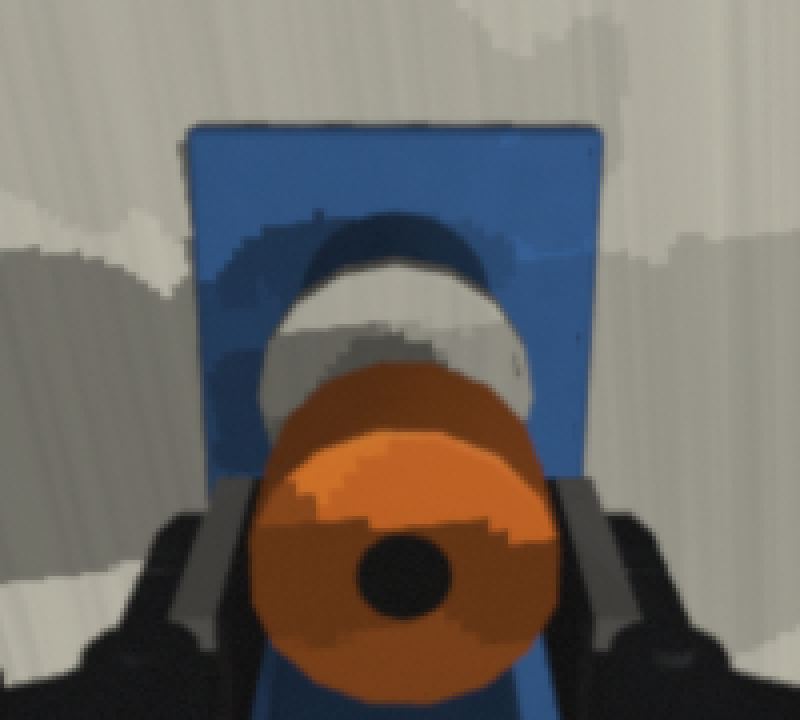

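View pics/s4.png

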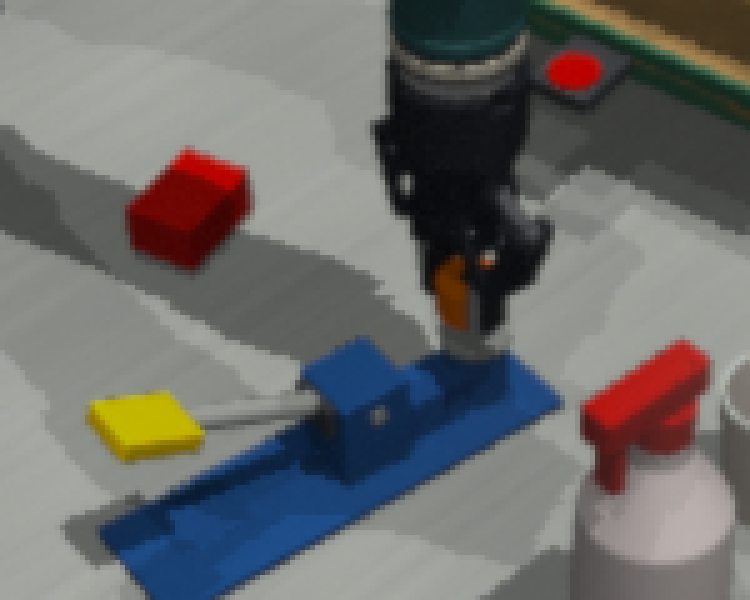

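```bash
cat >> h.py <<'E'
def circ(m,c,r,z):
    a=np.linspace(0,2*np.pi,180,endpoint=False)
    return np.array([proj(None,(c[0]+r*np.cos(t),c[1]+r*np.sin(t),z),m) for t in a])
E
python3 - <<'E'
from h import *
from scipy.optimize import least_squares
m=manip.camera_model('wrist');o=manip.get_obs()
R=Ro.from_euler('xyz',o['tool_rot']).as_matrix()
conv=lambda x,y:((x)/4+220-.37,y/4+120-.37)
l,r,t=conv(260,388),conv(533,385),conv(396,262)
def f(p):
    q=circ(m,p,22,55); return [q[:,0].min()-l[0],q[:,0].max()-r[0],q[:,1].min()-t[1]]
s=least_squares(f,[611,46]);print(s.x,s.fun)
S=R.T@(np.array([*s.x,55])-o['eef_pos']);print('saddle tool',S)
# pad in tool frame: hole pixel and rim, at tool z -22
l,r,t,b=conv(249,560),conv(560,560),conv(400,428),conv(405,705)
hp=conv(404,577)
for zt in(-21,-22,-23):
    d=m['pose'][:3,:3]@np.linalg.inv(m['mtx'])@np.array([*hp,1]);dt=R.T@d;ot=R.T@(m['pose'][:3,3]-o['eef_pos'])
    print(zt,ot+dt*(zt-ot[2])/dt[2])
    def g(p):
        a=np.linspace(0,6.28,90)
        q=np.array([proj(None,o['eef_pos']+R@np.array([p[0]+20*np.cos(u),p[1]+20*np.sin(u),zt]),m) for u in a])
        return [q[:,0].min()-l[0],q[:,0].max()-r[0],q[:,1].min()-t[1],q[:,1].max()-b[1]]
    s=least_squares(g,[6,0]);print(s.x,s.fun)
E
```

```text
[613.60837446  49.6745071 ] [-0.31104699  0.31255888  0.02476418]
saddle tool [12.36546125 -0.8999953  21.68480946]
-21 [  5.49348875   0.34099233 -21.        ]
[6.03535583 0.39866067] [-1.09414053  1.09287645 -0.28089498  0.46006106]
-22 [  6.11552268   0.34314862 -22.        ]
[6.61343695 0.40011959] [-1.42204276  1.42032171 -0.52202188  0.7883391 ]
-23 [  6.73755661   0.34530492 -23.        ]
[7.19100639 0.40157495] [-1.75532324  1.7531275  -0.76632582  1.12263256]
```

play_rows --steps '[[1,[0.01,-0.002,0.01],0],[1,[0.02,-0.004,0.03],0],[1,[0.021,-0.004,0.05],0],[1,[0.021,-0.004,0.058],0],[1,[0.021,-0.004,0.062],0],[1,[0.021,-0.004,0.062],0]]'

```text
t: 5.07
eef_pos: [612.1, 43.7, 57.5]
tool_rot: [3.132, 0.006, 1.453]
ft_force: [-0.3, 0.3, -0.6]
grip_width: 38.1
```

```bash
python3 - <<'E'
from h import *
shot('wrist','w5.png',(220,120,200,180),4)
shot('scene','s5.png',(260,170,80,70),8)
go(611.5,42,58)
E
```

```text
pos [612.5  43.6  58. ] [3.1312 0.0063 1.4526] t 5.17 w 38.4 F [ 0.1 -0.1 -1.5]
shift [-0.0056 -0.0027 -0.0001] twist 0
```

View pics/w5.png

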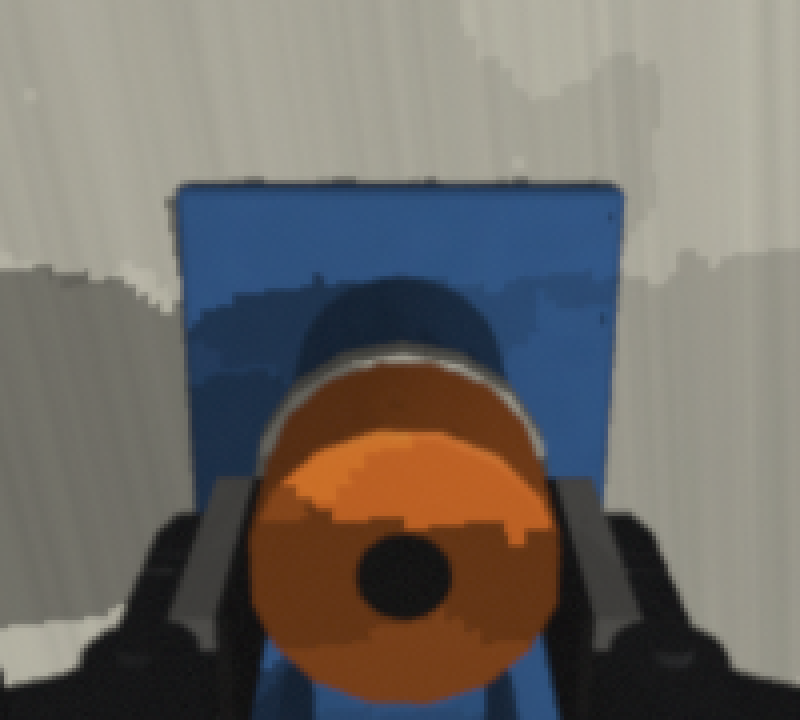

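View pics/s5.png

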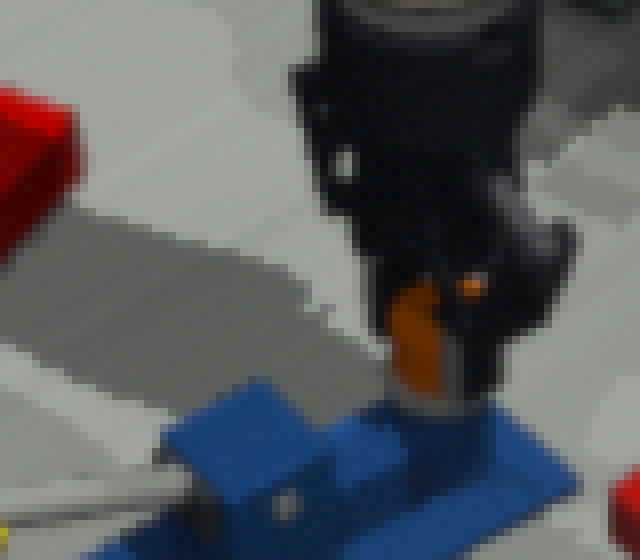

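play_rows --steps '[[1,[0,0,0.003],0],[1,[0,0,0.005],0],[1,[0,0,0.005],0]]'

```text
t: 5.42
eef_pos: [612.8, 43.6, 56.9]
tool_rot: [3.131, 0.006, 1.453]
ft_force: [-0.1, -0.1, 3.0]
grip_width: 38.1
```

play_rows --steps '[[0.2,[0,0,0],0],[0,[0,0,0],0],[-0.3,[0,0,0],0],[-0.5,[0,0,0],0],[-0.6,[0,0,0],0],[-0.7,[0,0,0],0]]'

```text
t: 5.92
eef_pos: [612.8, 43.6, 56.9]
tool_rot: [3.131, 0.006, 1.453]
ft_force: [-0.2, 0.0, 0.2]
grip_width: 72.8
```

```bash
python3 - <<'E'
from h import *
shot('wrist','w6.png',(220,120,200,180),4)
go(611.5,42,160)
E
```

```text
pos [612.8  43.6  56.8] [3.1308 0.0063 1.4525] t 5.97 w 72.8 F [ 0.2  0.8 -1.7]
shift [-8.000e-03  1.000e-04 -3.438e-01] twist 0
```

View pics/w6.png

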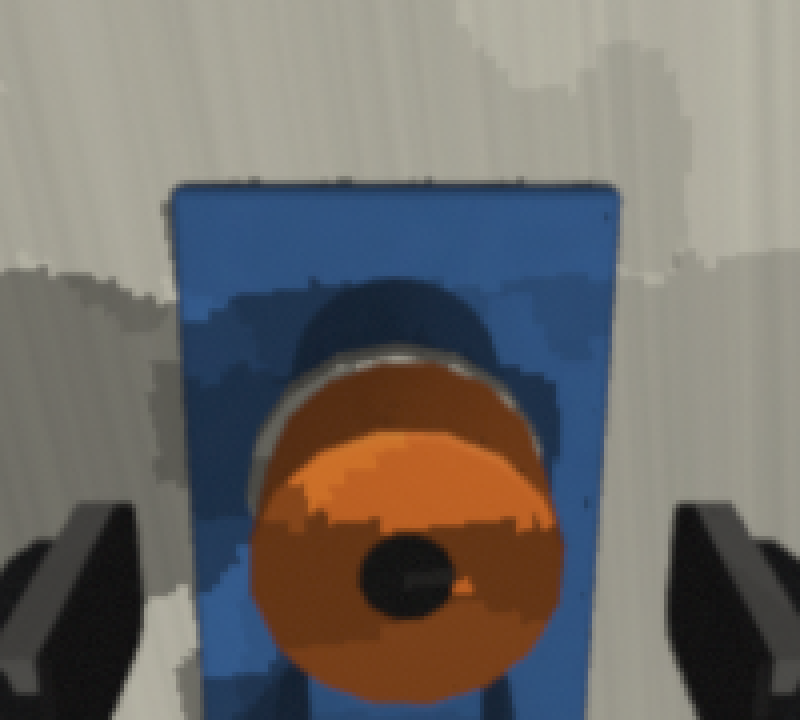

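play_rows --steps '[[-0.7,[0,0,-0.03],0],[-0.8,[0,0,-0.09],0],[-1,[0,0,-0.18],0],[-1,[-0.03,0,-0.26],0],[-1,[-0.1,0,-0.3],0],[-1,[-0.18,0,-0.3],0],[-1,[-0.23,0,-0.3],0],[-1,[-0.23,0,-0.3],0]]'

```text
t: 6.63
eef_pos: [603.2, -29.6, 148.2]
tool_rot: [3.13, 0.01, 1.446]
ft_force: [0.1, -1.3, -0.3]
grip_width: 85.5
```

```bash
python3 - <<'E'
from h import *
m=manip.camera_model('wrist')
shot('wrist','w7.png',(200,0,240,260),3)
shot('scene','s7.png',(220,150,150,120),5)
go(601,-38,26,1.45)
E
```

```text
pos [603.8 -24.6 147.8] [3.1302 0.006  1.4509] t 6.73 w 85.1 F [-0.1  0.7 -0. ]
shift [-0.0429 -0.0085  0.4063] twist 0.0006
```

View pics/w7.png

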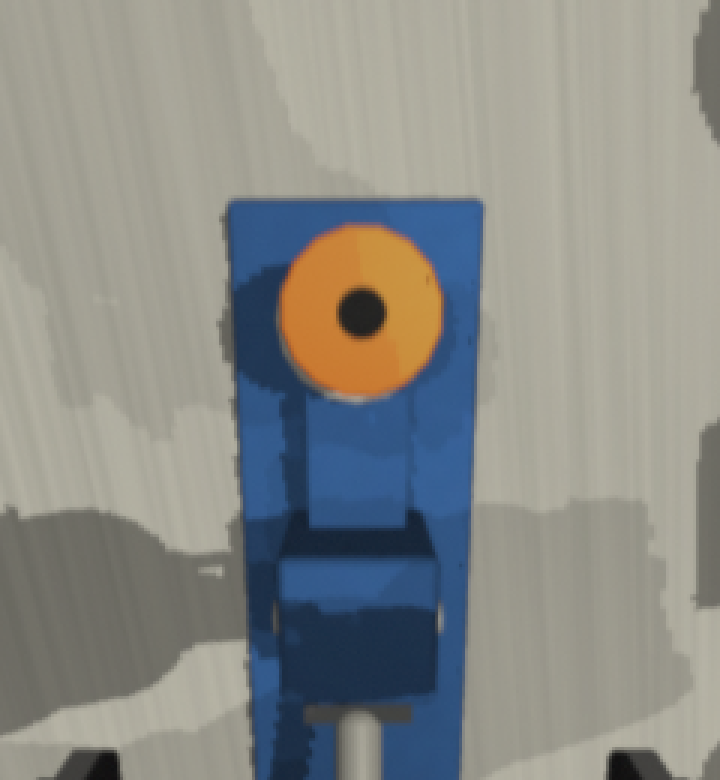

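View pics/s7.png

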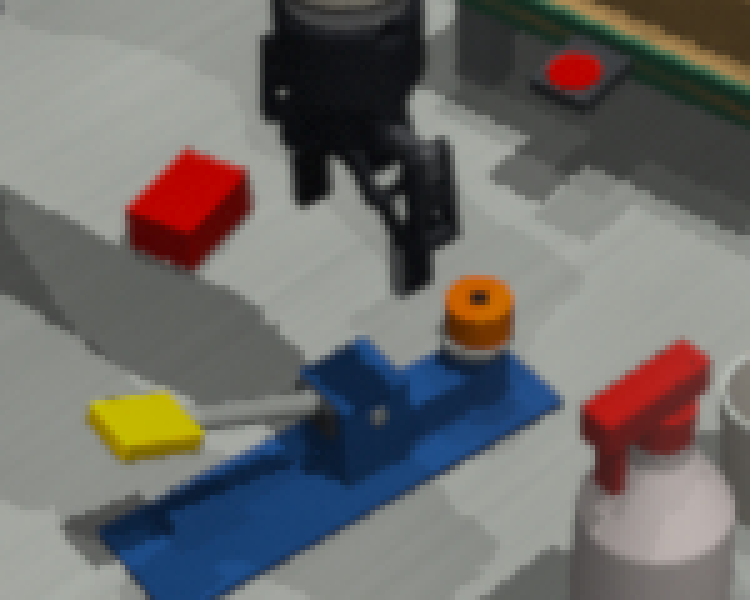

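```bash
python3 - <<'E'
from h import *
m=manip.camera_model('wrist');o=manip.get_obs();R=Ro.from_euler('xyz',o['tool_rot']).as_matrix()
for n,x,y,z in(('fl',280,558,70),('fr',439,557,70),('bl',280,693,70),('br',435,693,70),('pad',361,312,79)):
    p=ray('wrist',(x/3+200-.33,y/3-.33),z,m);print(n,p.round(1),(R.T@(p-o['eef_pos'])).round(1))
E
```

```text
fl [584.3  -4.6  70. ] [ 18.  -22.6  77.5]
fr [627.7  -9.7  70. ] [18.2 21.1 78. ]
bl [578.1 -44.9  70. ] [-22.8 -23.9  77.7]
br [622.8 -50.6  70. ] [-23.   21.1  78.2]
pad [614.1  56.3  79. ] [82.  -0.2 68.3]
```

```bash
python3 - <<'E'
from h import *
for i in range(2):
    m=manip.camera_model('wrist');o=manip.get_obs();print(o['eef_pos'].round(1),m['pose'][:3,3].round(1))
    im=shot('wrist',f'w8{i}.png',(200,0,240,260),3)
    h=cv2.cvtColor(im,cv2.COLOR_BGR2HSV);k=((h[...,0]>4)&(h[...,0]<20)&(h[...,1]>150)).astype(np.uint8)
    n,l,st,c=cv2.connectedComponentsWithStats(k);j=1+st[1:,4].argmax();R=Ro.from_euler('xyz',o['tool_rot']).as_matrix()
    p=ray('wrist',c[j],79,m);print(c[j],st[j],p.round(1),(R.T@(p-o['eef_pos'])).round(1))
E
```

```text
[603.8 -24.6 147.8] [612.6  57.  290.1]
[320.5410147  111.05073495] [ 295   84   53   55 2109] [613.9  51.2  79. ] [76.9  0.1 68.4]
[603.9 -23.2 147.6] [612.5  58.3 290. ]
[320.82873454 113.41151284] [ 295   86   53   55 2102] [613.8  51.1  79. ] [75.3  0.4 68.3]
```

View pics/w81.png

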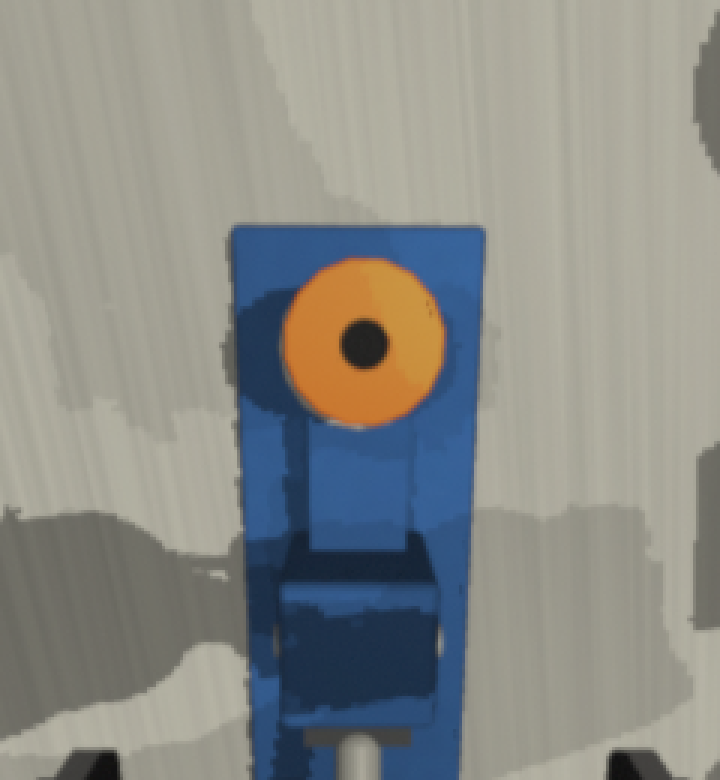

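play_rows --steps '[[-1,[-0.033,-0.002,0.05],0],[-1,[-0.033,-0.002,0.13],0],[-1,[-0.033,-0.002,0.22],0],[-1,[-0.033,-0.002,0.3],0],[-1,[-0.033,-0.002,0.37],0],[-1,[-0.033,-0.002,0.4],0],[-1,[-0.033,-0.002,0.405],0],[-1,[-0.033,-0.002,0.405],0]]'

```text
t: 7.5
eef_pos: [603.5, -31.7, 25.8]
tool_rot: [3.131, 0.004, 1.456]
ft_force: [0.2, 0.5, 0.2]
grip_width: 85.2
```

```bash
python3 - <<'E'
from h import *
shot('wrist','w9.png')
go(602,-34,26,1.45)
E
```

```text
pos [604.2 -32.1  26.7] [3.1295 0.0044 1.4553] t 7.55 w 86.0 F [-0.5 -0.3 -0.6]
shift [-0.0071 -0.0065  0.0021] twist 0.0034
```

View pics/w9.png

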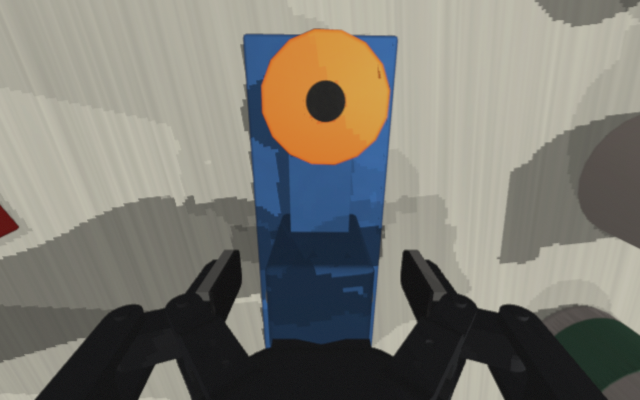

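play_rows --steps '[[-0.6,[-0.003,0,0],0],[-0.4,[-0.003,0,0],0],[-0.25,[-0.003,0,0],0],[-0.1,[-0.003,0,0],0],[0.05,[-0.003,0,0],0],[0.3,[-0.003,0,0],0],[1,[-0.003,0,0],0],[1,[-0.003,0,0],0]]'

```text
t: 8.22
eef_pos: [603.4, -33.1, 27.5]
tool_rot: [3.131, 0.005, 1.455]
ft_force: [-0.9, -1.0, 5.5]
grip_width: 45.8
```

```bash
python3 - <<'E'
from h import *
m=manip.camera_model('wrist')
im=shot('wrist','w10.png')
o=manip.get_obs();R=Ro.from_euler('xyz',o['tool_rot']).as_matrix()
h=cv2.cvtColor(im,cv2.COLOR_BGR2HSV);k=((h[...,0]>4)&(h[...,0]<20)&(h[...,1]>150)).astype(np.uint8)
n,l,st,c=cv2.connectedComponentsWithStats(k);j=1+st[1:,4].argmax()
p=ray('wrist',c[j],79,m);print(c[j],st[j],p.round(1),(R.T@(p-o['eef_pos'])).round(1))
go(602,-34,26,1.45)
E
```

```text
[326.01593792  91.57701936] [  264    25   126   134 11984] [614.8  51.5  79. ] [ 85.1   2.1 -51.9]
pos [603.4 -33.1  27.5] [3.1309 0.005  1.4549] t 8.27 w 45.3 F [-1.5  0.1  6.1]
shift [-0.0036 -0.0043  0.005 ] twist 0.0031
```

View pics/w10.png

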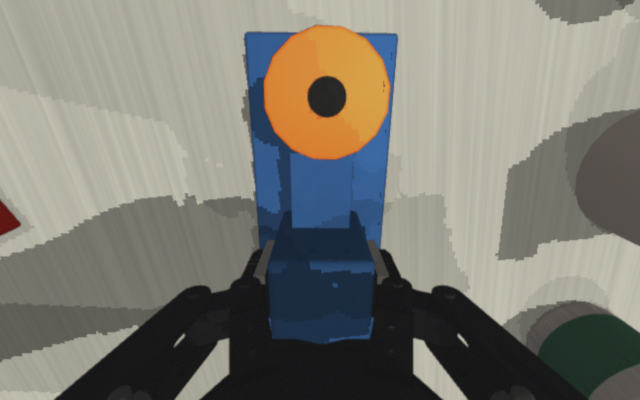

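```bash
cat >> h.py <<'E'
def padc(cam,im,z):
    h=cv2.cvtColor(im,cv2.COLOR_BGR2HSV);k=((h[...,0]>4)&(h[...,0]<20)&(h[...,1]>150)).astype(np.uint8)
    return k
E
python3 - <<'E'
from h import *
np.set_printoptions(precision=1,suppress=True)
im=shot('top','t10.png',(240,160,160,60),5)
h=cv2.cvtColor(im,cv2.COLOR_BGR2HSV)
k=((h[...,0]>4)&(h[...,0]<22)&(h[...,1]>120)&(h[...,2]>90)).astype(np.uint8);k[:,:290]=0;k[:, 345:]=0
n,l,st,c=cv2.connectedComponentsWithStats(k);
for j in range(1,n):
    if st[j,4]>15: print(c[j],st[j],ray('top',c[j],79))
L=np.array([525.3,218.3]);yaw=1.713;ry=np.array([np.cos(yaw),np.sin(yaw)]);ty=np.array([np.sin(yaw),-np.cos(yaw)])
for d in(70,0):
    P=L-d*ry; T=P-85.1*ry-2.1*ty; print(d,P,T); go(T[0],T[1],31,1.705)
E
```

```text
[317. 181.] [311 175  13  13 133] [612.4  49.4  79. ]
70 [535.2 149. ] [545.2  64.5]
pos [603.4 -33.1  27.5] [3.1 0.  1.5] t 8.32 w 45.3 F [-1.4  0.   6.7]
shift [ 0.3 -0.2 -0. ] twist -0.1593
0 [525.3 218.3] [535.3 133.8]
pos [603.4 -33.1  27.5] [3.1 0.  1.5] t 8.32 w 45.3 F [-1.4  0.   6.7]
shift [ 0.5 -0.3 -0. ] twist -0.1593
```

View pics/t10.png

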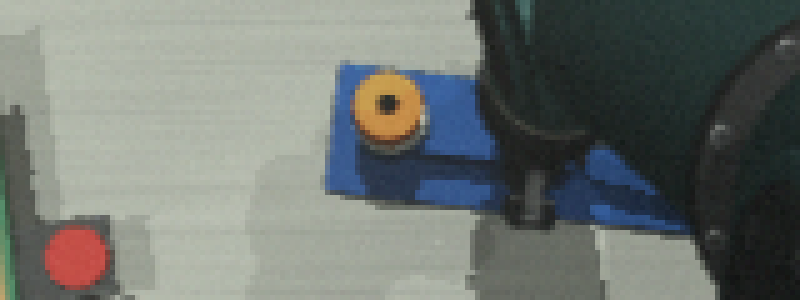

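play_rows --steps '[[1,[0,0,-0.008],0],[1,[0,0,-0.015],0],[1,[0.01,-0.008,-0.016],0],[1,[0.03,-0.022,-0.016],-0.02],[1,[0.055,-0.04,-0.016],-0.04],[1,[0.085,-0.062,-0.016],-0.06],[1,[0.12,-0.088,-0.016],-0.08],[1,[0.155,-0.114,-0.016],-0.1]]'

```text
t: 8.98
eef_pos: [573.6, 19.0, 31.5]
tool_rot: [3.132, 0.006, 1.616]
ft_force: [0.2, 1.3, -7.8]
grip_width: 45.2
```

```bash
python3 - <<'E'
from h import *
go(547,66.2,30,1.705)
shot('scene','s11.png',(220,120,160,130),5)
E
```

```text
pos [573.6  19.   31.5] [3.1325 0.006  1.6162] t 8.98 w 45.2 F [ 0.2  1.3 -7.8]
shift [ 0.1612 -0.0814  0.0035] twist -0.0566
```

View pics/s11.png

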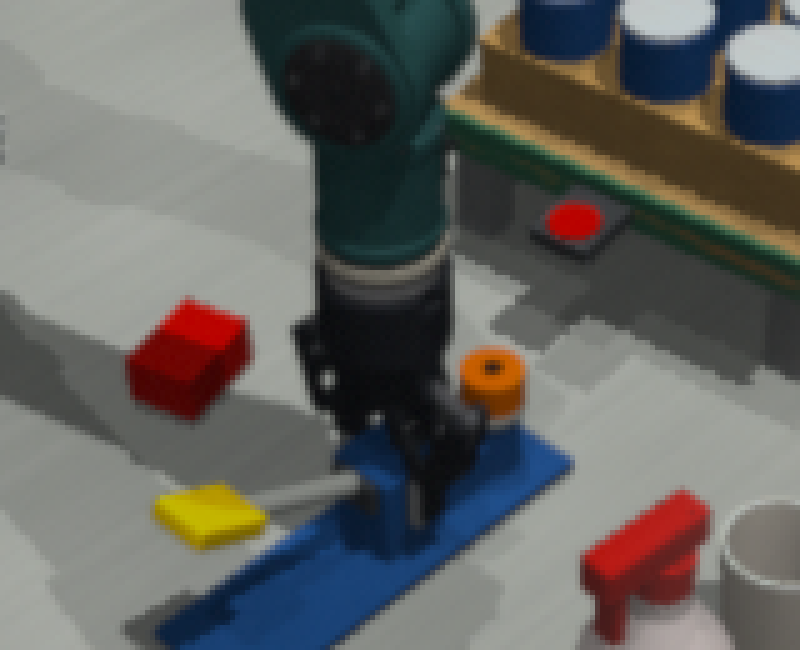

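play_rows --steps '[[1,[0.03,-0.015,0],-0.01],[1,[0.06,-0.03,0],-0.02],[1,[0.09,-0.045,0],-0.035],[1,[0.12,-0.06,0],-0.05],[1,[0.145,-0.073,0.002],-0.057],[1,[0.158,-0.08,0.003],-0.057],[1,[0.161,-0.081,0.003],-0.057],[1,[0.161,-0.081,0.003],-0.057]]'

```text
t: 9.7
eef_pos: [544.7, 70.1, 30.2]
tool_rot: [3.135, 0.004, 1.711]
ft_force: [-0.4, 0.8, -9.7]
grip_width: 45.0
```

```bash
python3 - <<'E'
from h import *
manip.read_camera('top')
m=manip.camera_model('wrist');o=manip.get_obs()
im=shot('wrist','w12.png')
shot('top','t12.png',(230,150,160,110),5)
shot('scene','s12.png',(250,130,140,100),5)
go(537,135.5,28,1.713)
R=Ro.from_euler('xyz',o['tool_rot']).as_matrix()
h=cv2.cvtColor(im,cv2.COLOR_BGR2HSV)
k=((h[...,0]>4)&(h[...,0]<20)&(h[...,1]>150)).astype(np.uint8)
n,l,st,c=cv2.connectedComponentsWithStats(k);j=1+st[1:,4].argmax()
for j in range(1,n):
  if st[j,4]>500:
    p=ray('wrist',c[j],82,m);print(c[j],st[j],p.round(1),(R.T@(p-o['eef_pos'])).round(1))
E
```

```text
pos [545.2  69.   30.3] [3.1347 0.0044 1.7094] t 9.9 w 45.4 F [ 0.9 -0.  -7.9]
shift [0.2233 0.0034 0.0066] twist -0.0023
[326.42569206  92.56050849] [  264    27   126   133 11957] [535.2 153.8  82. ] [ 84.6   2.3 -52.1]
```

View pics/w12.png

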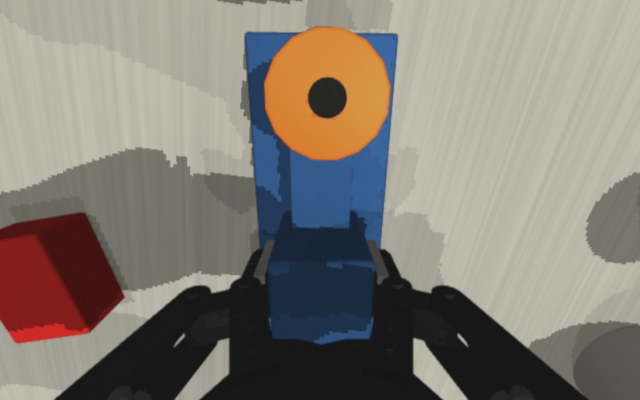

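View pics/t12.png

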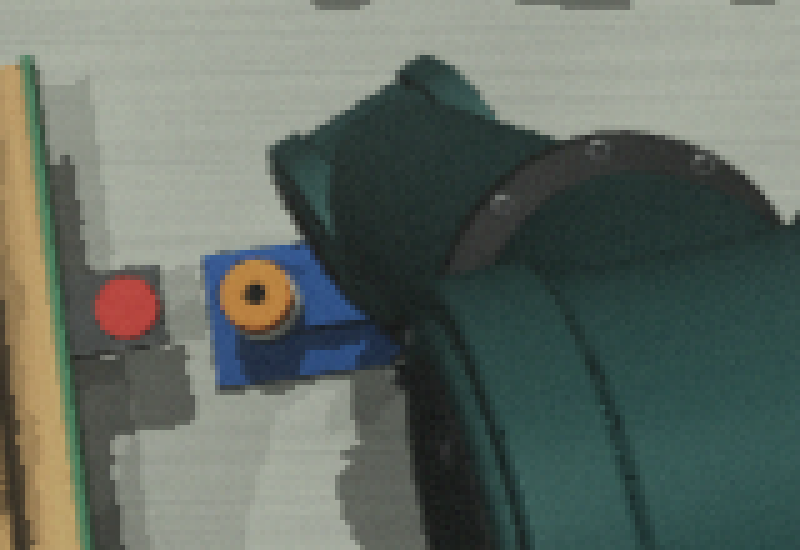

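View pics/s12.png

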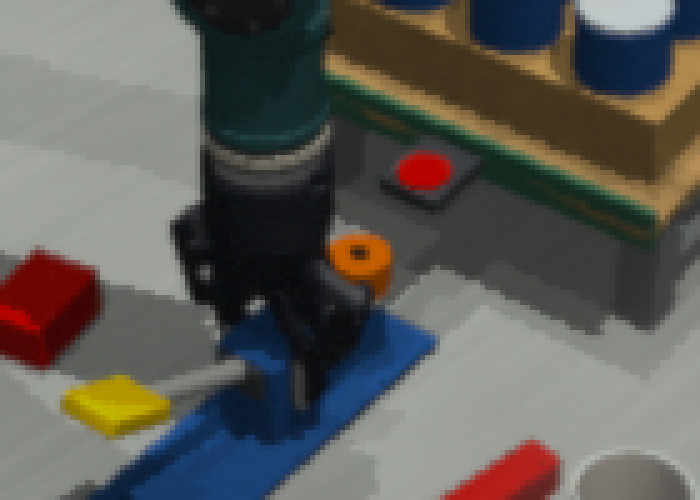

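```bash
python3 - <<'E'
from h import *
np.set_printoptions(precision=1,suppress=True)
t=lambda x,y:(x/5+230-.4,y/5+150-.4); s=lambda x,y:(x/5+250-.4,y/5+130-.4)
for z in(82,): print('pad',ray('top',t(256,294),z),ray('scene',s(359,253),z),tri([('top',t(256,294)),('scene',s(359,253))]))
for z in(102,): print('red',ray('top',t(127,307),z),ray('scene',s(425,172),z),tri([('top',t(127,307)),('scene',s(425,172))]))
go(537,135.5,28,1.713)
E
```

```text
pad [534.7 150.3  82. ] [536.3 149.3  82. ] [535.  150.5  80.6]
red [525.1 218.4 102. ] [525.8 217.7 102. ] [525.2 218.4 101.3]
pos [545.2  69.   30.3] [3.1 0.  1.7] t 9.9 w 45.4 F [ 0.9 -0.  -7.9]
shift [0.2 0.  0. ] twist -0.0023
```

play_rows --steps '[[1,[0.01,0,0.002],0],[1,[0.03,0,0.003],0],[1,[0.055,0,0.003],0],[1,[0.08,0,0.003],0],[1,[0.105,0,0.003],0],[1,[0.125,0,0.003],0],[1,[0.135,0,0.003],0],[1,[0.135,0,0.003],0]]'

```text
t: 10.57
eef_pos: [539.4, 111.0, 29.2]
tool_rot: [3.134, 0.004, 1.712]
ft_force: [-0.4, -0.1, -7.9]
grip_width: 45.1
```

```bash
python3 - <<'E'
from h import *
m=manip.camera_model('wrist')
im=shot('wrist','w13.png')
shot('top','t13.png',(230,150,160,110),5)
shot('scene','s13.png',(250,130,140,100),5)
go(537,135.5,28,1.713)
E
```

```text
pos [539.6 108.6  29.1] [3.1351 0.0051 1.709 ] t 10.72 w 45.8 F [ 0.9 -0.1 -7.8]
shift [0.0902 0.0038 0.0034] twist -0.0025
```

View pics/w13.png

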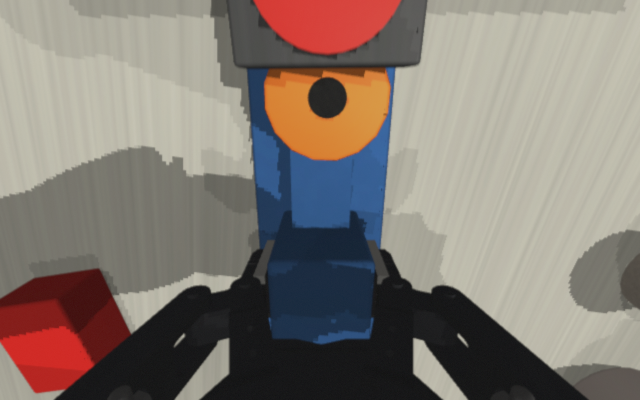

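View pics/t13.png

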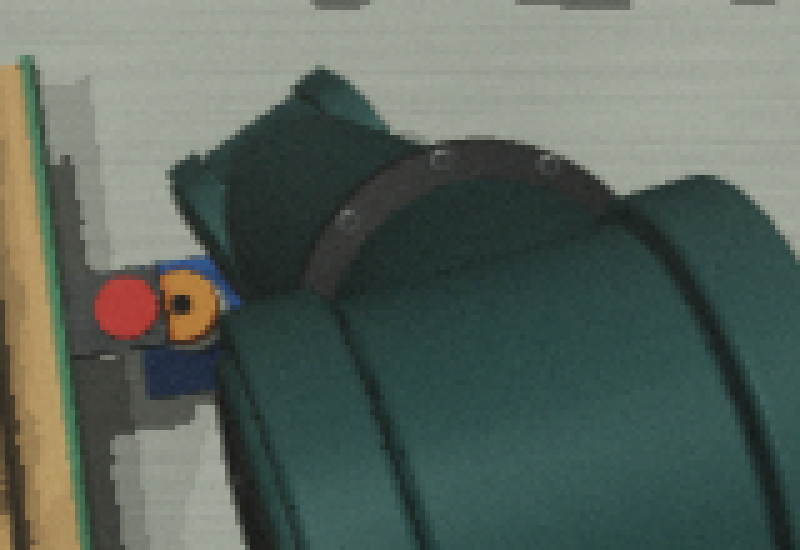

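View pics/s13.png

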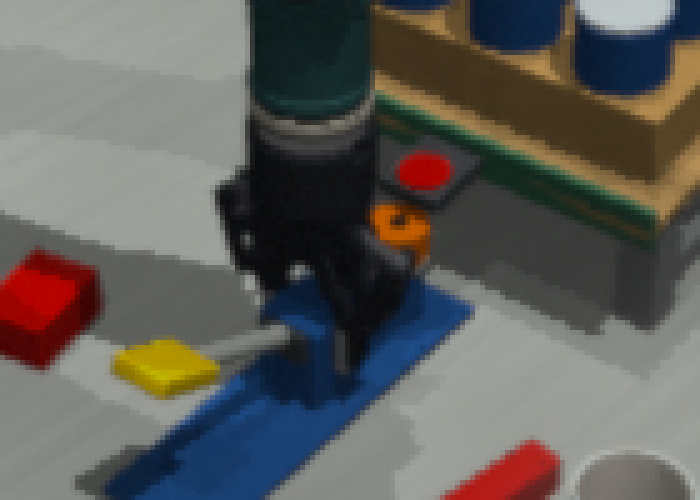

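```bash
python3 - <<'E'
from h import *
np.set_printoptions(precision=1,suppress=True)
t=lambda x,y:(x/5+230-.4,y/5+150-.4); s=lambda x,y:(x/5+250-.4,y/5+130-.4)
p=[ray('top',t(181,303),81),ray('scene',s(403,221),81)]; r=[ray('top',t(127,307),102),ray('scene',s(425,172),102)]
ux=np.array([np.cos(1.71),np.sin(1.71),0]);uy=np.array([np.sin(1.71),-np.cos(1.71),0])
for a,b in zip(p,r): print(a,b,(b-a)@ux,(b-a)@uy)
m=manip.camera_model('wrist')
h=ray('wrist',(327,97),81,m)
for z in (102,90):
  for uv in((237,66),(420,65),(328,53)):
    q=ray('wrist',uv,z,m);print(z,uv,q,(q-h)@ux,(q-h)@uy)
E
```

```text
[530.1 191.8  81. ] [525.1 218.4 102. ] 27.003808714372102 -1.266131391788923
[532.3 191.9  81. ] [525.8 217.7 102. ] 26.448749340279765 -2.8415818547748932
102 (237, 66) [508.5 195.  102. ] 6.23991582585543 -21.058759729630147
102 (420, 65) [549.7 200.9 102. ] 6.410976908391963 20.596613132421524
102 (328, 53) [528.6 200.4 102. ] 8.882194024475389 -0.38395639083843414
90 (237, 66) [505.1 195.9  90. ] 7.632479923421226 -24.28205805803321
90 (420, 65) [553.4 202.9  90. ] 7.833081568317315 24.566786991824394
90 (328, 53) [528.7 202.3  90. ] 10.731053515126819 -0.03692002800062844
```

play_rows --steps '[[1,[0.01,0,0],0],[1,[0.03,-0.001,0],0],[1,[0.05,-0.002,0],0],[1,[0.07,-0.003,0],0],[1,[0.085,-0.003,0],0],[1,[0.089,-0.003,0],0],[1,[0.089,-0.003,0],0],[1,[0.089,-0.003,0],0]]'

```text
t: 11.38
eef_pos: [534.9, 134.8, 29.0]
tool_rot: [3.135, 0.005, 1.709]
ft_force: [-1.1, -0.6, -8.5]
grip_width: 45.6
```

```bash
python3 - <<'E'
from h import *
manip.read_camera('top')
shot('top','t14.png',(230,150,160,110),5)
m=manip.camera_model('wrist')
shot('wrist','w14.png')
shot('scene','s14.png',(250,130,140,100),5)
go(537,135.5,28,1.713)
E
```

```text
pos [535.  134.4  29. ] [3.1352 0.0055 1.7083] t 11.58 w 45.4 F [ 0.1 -0.5 -8.3]
shift [0.0029 0.007  0.0033] twist -0.003
```

View pics/w14.png

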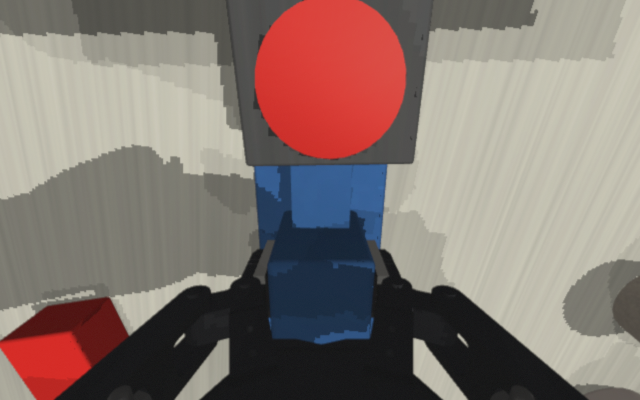

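View pics/s14.png

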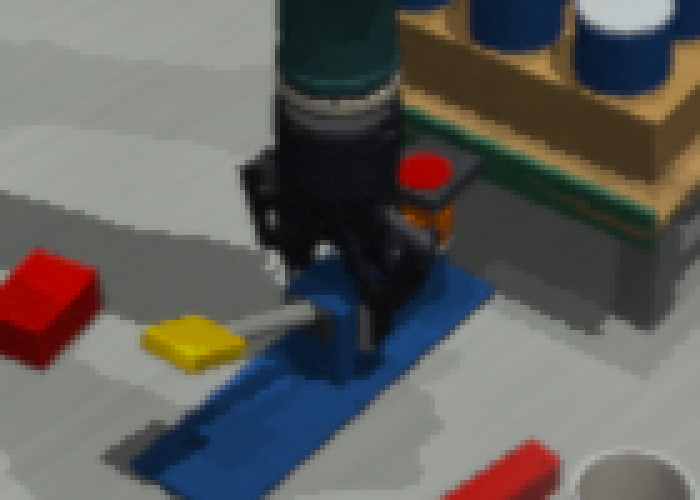

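```bash
python3 - <<'E'
from h import *
from scipy.optimize import least_squares
np.set_printoptions(precision=1,suppress=True)
m=manip.camera_model('wrist')
im=cv2.imread('pics/w14.png');h=cv2.cvtColor(im,cv2.COLOR_BGR2HSV)
k=(((h[...,0]<8)|(h[...,0]>172))&(h[...,1]>140)).astype(np.uint8)
n,l,st,c=cv2.connectedComponentsWithStats(k);j=1+st[1:,4].argmax();print(st[j],c[j])
ux=np.array([np.cos(1.709),np.sin(1.709),0]);uy=np.array([np.sin(1.709),-np.cos(1.709),0])
p=ray('wrist',(327,97),81,m)
x,y,w,hh=st[j][:4]
def f(v):
    q=circ(m,v[:2],v[2],102);return [q[:,0].min()-x,q[:,0].max()-x-w,q[:,1].max()-y-hh]
s=least_squares(f,[525,218,14]);r=np.array([*s.x[:2],0]);print(s.x,s.fun,p,(r-p)@ux,(r-p)@uy)
for uv in((247,165),(415,163)):
  q=ray('wrist',uv,102,m);print(q,(q-p)@ux,(q-p)@uy)
E
```

```text
[  255     0   151   159 19335] [329.8  77.2]
[525.7 219.8  17.4] [-0.  0.  0.] [525.7 217.5  81. ] 2.321310536874209 0.24737200196756964
[507.5 198.2 102. ] -16.579979861509486 -20.68922129853782
[549.6 204.5 102. ] -16.164188978032787 21.815008155548355
```

View pics/t14.png

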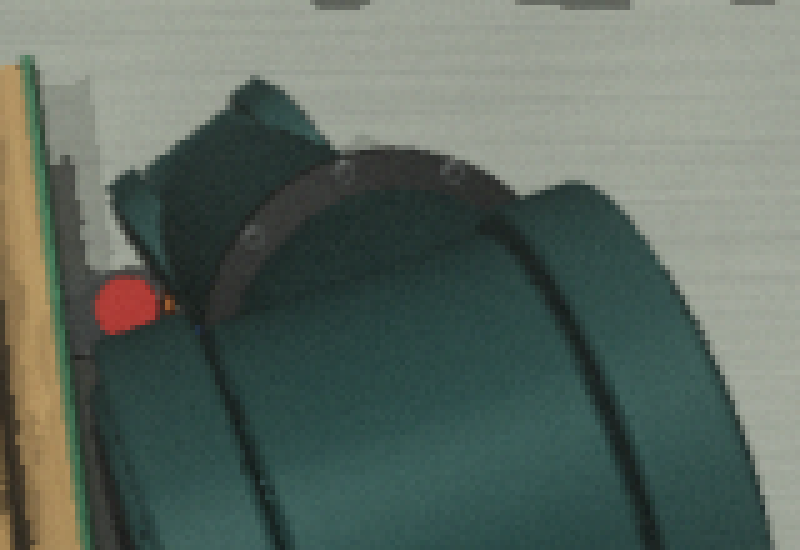

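play_rows --steps '[[1,[0.005,0,0],0],[1,[0.009,0,0],0],[1,[0.009,0,0.002],0],[1,[0.009,0,0.004],0],[1,[0.009,0,0.006],0],[1,[0.009,0,0.007],0],[1,[0.009,0,0.007],0],[1,[0.009,0,0.007],0]]'

```text
t: 12.25
eef_pos: [534.7, 137.1, 27.5]
tool_rot: [3.135, 0.005, 1.708]
ft_force: [-3.2, -1.3, 4.2]
grip_width: 45.4
```

play_rows --steps '[[0.3,[0,0,0],0],[0.1,[0,0,0],0],[-0.1,[0,0,0],0],[-0.3,[0,0,0],0],[-0.6,[0,0,0],0],[-0.8,[0,0,0],0],[-0.8,[0,0,0],0]]'

```text
t: 12.83
eef_pos: [535.3, 137.3, 27.7]
tool_rot: [3.134, 0.005, 1.708]
ft_force: [0.5, 0.1, 0.7]
grip_width: 77.0
```

```bash
python3 - <<'E'
from h import *
m=manip.camera_model('wrist')
shot('wrist','w15.png')
shot('scene','s15.png',(250,130,140,100),5)
go(537,135.5,28,1.713)
E
```

```text
pos [535.  137.2  27.6] [3.1342 0.0054 1.7083] t 12.93 w 77.3 F [ 1.  -0.5  0.5]
shift [-0.0065  0.0058 -0.0011] twist -0.003
```

View pics/w15.png

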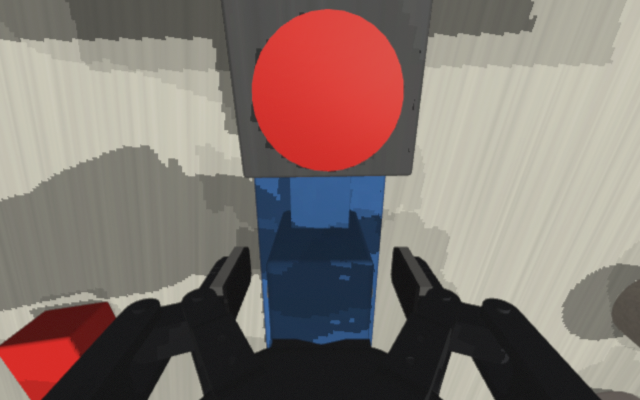

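View pics/s15.png

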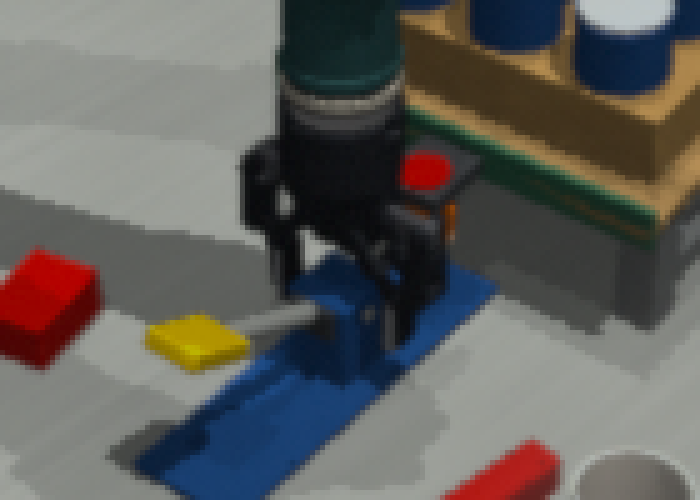

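play_rows --steps '[[-0.8,[0,0,-0.03],0],[-0.8,[0,0,-0.1],0],[-0.8,[0,0,-0.2],0],[-0.8,[0,0,-0.31],0],[-0.8,[0,0,-0.4],0],[0,[-0.03,0,-0.44],0],[1,[-0.1,0,-0.45],0],[1,[-0.2,0,-0.45],0]]'

```text
t: 13.6
eef_pos: [542.9, 80.5, 164.9]
tool_rot: [3.13, 0.004, 1.714]
ft_force: [0.6, -1.0, 0.0]
grip_width: 41.3
```

```bash
python3 - <<'E'
from h import *
go(552,10,160,1.7085)
E
```

```text
pos [542.9  80.5 164.9] [3.1301 0.0037 1.7136] t 13.6 w 41.3 F [ 0.6 -1.   0. ]
shift [-0.2368 -0.0037  0.0172] twist 0.0032
```

play_rows --steps '[[1,[-0.1,0,0.01],0],[1,[-0.18,0,0.015],0],[1,[-0.23,-0.003,0.017],0],[1,[-0.235,-0.003,0.017],0],[1,[-0.235,-0.003,0.017],0],[1,[-0.235,-0.003,0.017],0]]'

```text
t: 14.1
eef_pos: [551.8, 11.5, 160.0]
tool_rot: [3.13, 0.003, 1.714]
ft_force: [-0.1, 0.8, -0.2]
grip_width: -0.1
```

```bash
python3 - <<'E'
from h import *
manip.read_camera('top')
m=manip.camera_model('wrist')
shot('wrist','w16.png')
shot('top','t16.png',(230,150,160,110),5)
shot('scene','s16.png',(250,130,140,100),5)
go(552,10,160,1.7085)
E
```

```text
pos [552.   12.3 160.2] [3.1300e+00 3.0000e-03 1.7163e+00] t 14.3 w 0.4 F [-0.6 -0.1 -0.2]
shift [-0.0075 -0.0012  0.0005] twist 0.0049
```

View pics/w16.png

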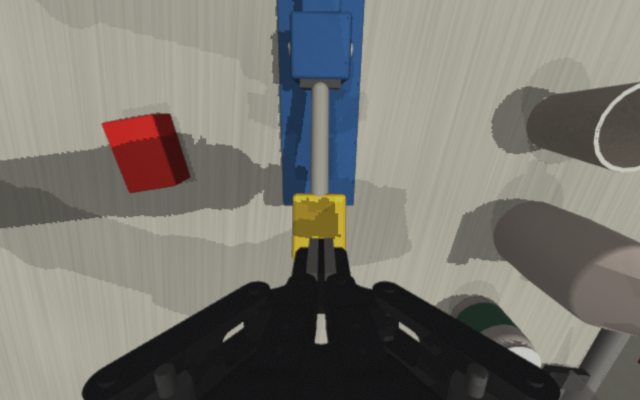

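View pics/t16.png

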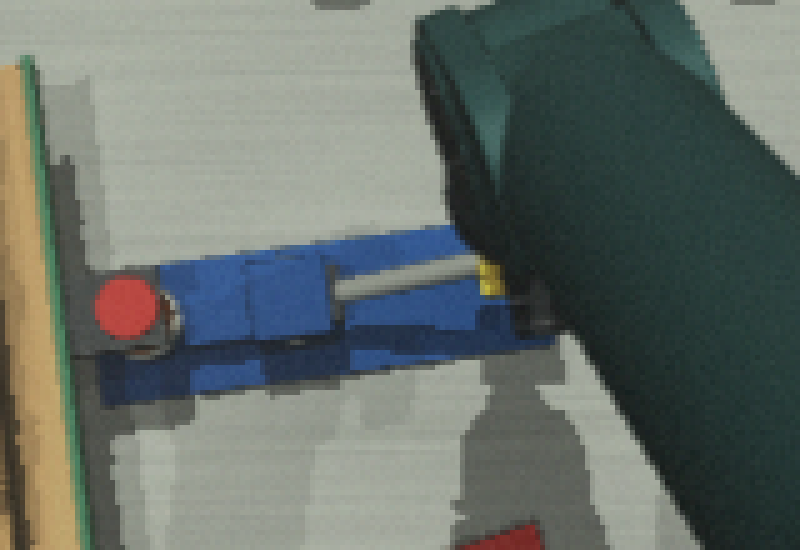

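View pics/s16.png

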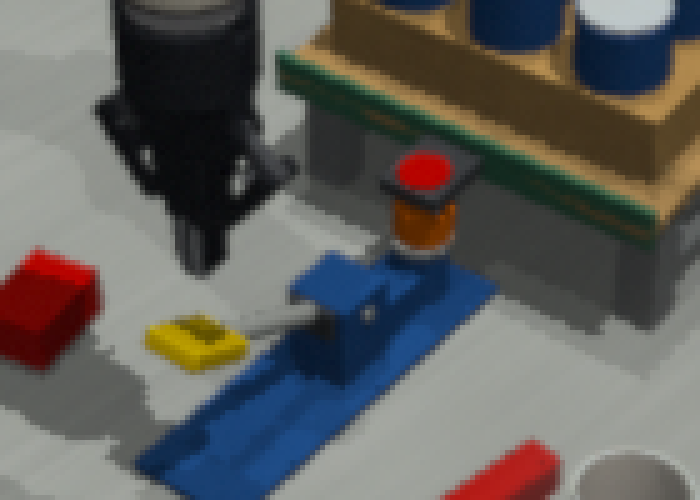

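```bash
python3 - <<'E'
from h import *
np.set_printoptions(precision=1,suppress=True)
ms=manip.camera_model('scene');mt=manip.camera_model('top')
for L in((525.3,218.2),):
    q=np.vstack([circ(ms,L,20,55),circ(ms,L,20,79)]);print('pad scene crop x',(q[:,0].min()-250+.4)*5,(q[:,0].max()-250+.4)*5,'bottom',(q[:,1].max()-130+.4)*5)
    q=circ(ms,L,22,55);print('saddle scene x',(q[:,0].min()-250+.4)*5,(q[:,0].max()-250+.4)*5,(q[:,1].max()-130+.4)*5)
    q=circ(mt,L,22,55);print('saddle top x max',(q[:,0].max()-230+.4)*5,'ymax',(q[:,1].max()-150+.4)*5)
t=lambda x,y:(x/5+230-.4,y/5+150-.4)
# block top corners in top crop
C=np.mean([ray('top',t(*u),70) for u in((247,263),(327,255),(332,333),(253,340))],0);print('block',C)
m=manip.camera_model('wrist');o=manip.get_obs();R=Ro.from_euler('xyz',o['tool_rot']).as_matrix()
for uv,z in(((294,196),125),((345,194),125),((291,14),70),((351,14),70),((291,80),70),((351,80),70)):
    p=ray('wrist',uv,z,m);print(uv,p,R.T@(p-o['eef_pos']))
im=cv2.imread('pics/s16.png')[120:300,330:520];cv2.imwrite('pics/s16c.png',cv2.resize(im,None,fx=4,fy=4,interpolation=cv2.INTER_NEAREST))
im=cv2.imread('pics/t16.png')[230:420,60:400];cv2.imwrite('pics/t16c.png',cv2.resize(im,None,fx=2.3,fy=2.3,interpolation=cv2.INTER_NEAREST))
E
```

```text
pad scene crop x 392.0782927706306 455.8699693904332 bottom 249.8888891955735
saddle scene x 388.95012256808525 457.82737372300187 251.8884642957121
saddle top x max 178.7291328206187 ymax 356.88013535662037
block [534.4 132.4  70. ]
(294, 196) [531.8  32.3 125. ] [ 22.9 -17.5  34.9]
(345, 194) [565.5  38.6 125. ] [24.2 16.8 35.3]
(291, 14) [511.5 151.   70. ] [143.4 -21.   89.5]
(351, 14) [554.4 157.4  70. ] [143.5  22.4  90. ]
(291, 80) [516.4 107.2  70. ] [ 99.3 -22.6  89.6]
(351, 80) [562.3 113.9  70. ] [99.3 23.9 90.1]
```

View pics/s16c.png

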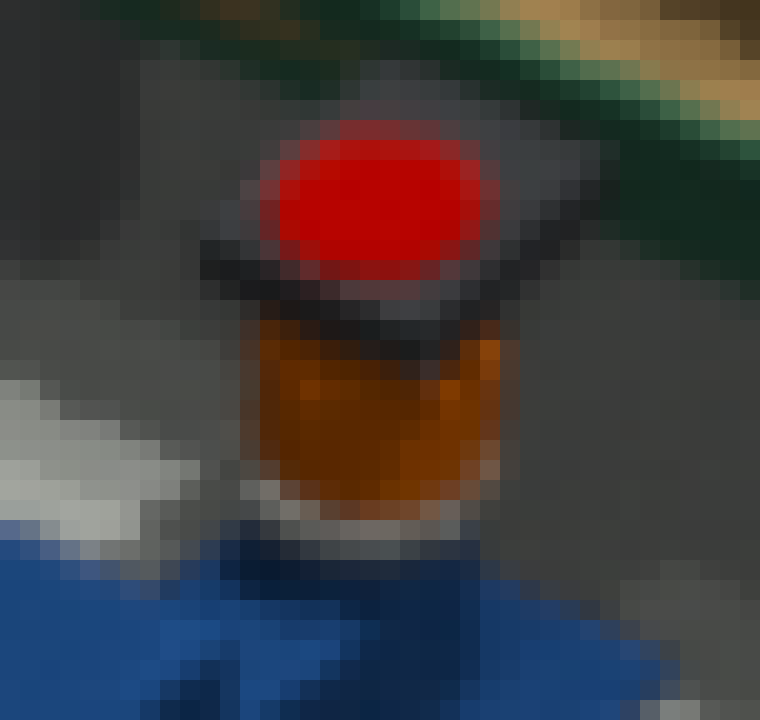

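View pics/t16c.png

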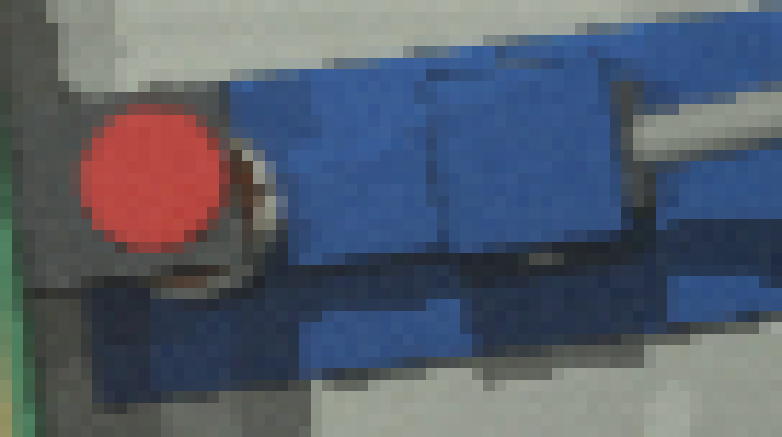

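play_rows --steps '[[1,[-0.017,0,0.05],0],[1,[-0.017,0,0.11],0],[1,[-0.018,0,0.15],0],[1,[-0.025,0,0.18],0],[1,[-0.035,0,0.205],0],[1,[-0.042,0,0.23],0],[1,[-0.05,0,0.255],0],[1,[-0.053,0,0.27],0]]'

```text
t: 14.97
eef_pos: [554.7, -1.7, 79.2]
tool_rot: [3.131, 0.001, 1.718]
ft_force: [-3.8, 3.2, 8.8]
grip_width: -0.1
```

```bash
python3 - <<'E'
from h import *
shot('scene','s17.png',(250,130,140,100),5)
shot('wrist','w17.png')
go(554,-6,66,1.7085)
E
```

```text
pos [554.7  -1.7  79.1] [3.1312e+00 1.3000e-03 1.7178e+00] t 15.07 w -0.2 F [-2.9  2.8  8.3]
shift [-0.0139 -0.0047  0.0436] twist 0.0059
```

View pics/s17.png

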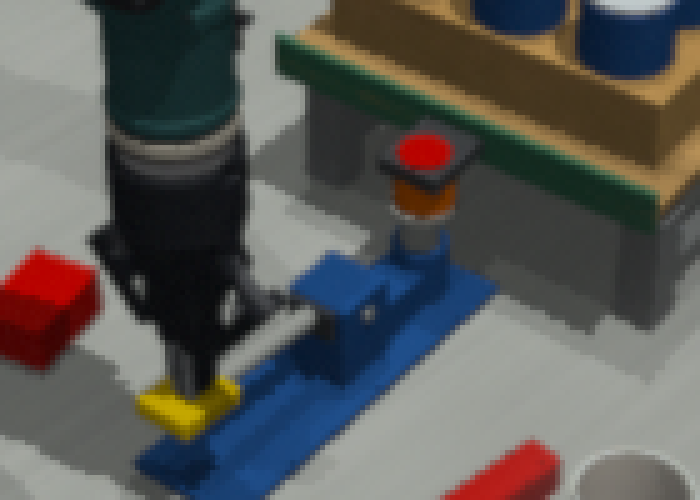

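View pics/w17.png

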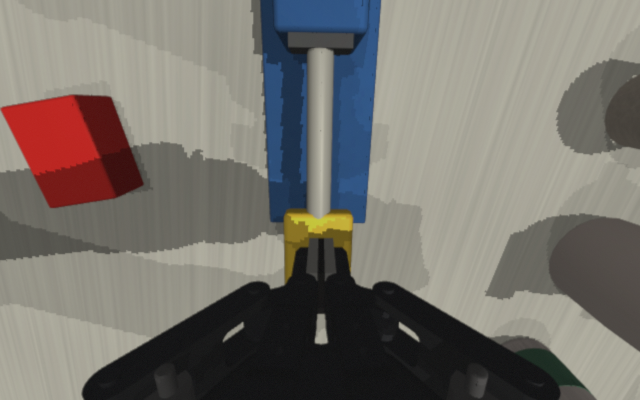

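play_rows --steps '[[1,[-0.004,0,0.015],0],[1,[-0.008,0,0.03],0],[1,[-0.012,0,0.042],0],[1,[-0.013,0,0.05],0],[1,[-0.013,0,0.053],0],[1,[-0.013,0,0.053],0],[1,[-0.013,0,0.053],0]]'

```text
t: 15.65
eef_pos: [554.9, -3.0, 66.1]
tool_rot: [3.131, 0.0, 1.72]
ft_force: [-7.5, 3.0, 27.7]
grip_width: -0.2
```

```bash
python3 - <<'E'
from h import *
shot('scene','s18.png',(250,130,140,100),5)
go(554,-6,66,1.7085)
E
```

```text
pos [554.9  -3.   66.1] [3.1313e+00 4.0000e-04 1.7198e+00] t 15.7 w 0.2 F [-6.8  2.6 27.3]
shift [-0.0094 -0.0045  0.0002] twist 0.0072
```

View pics/s18.png

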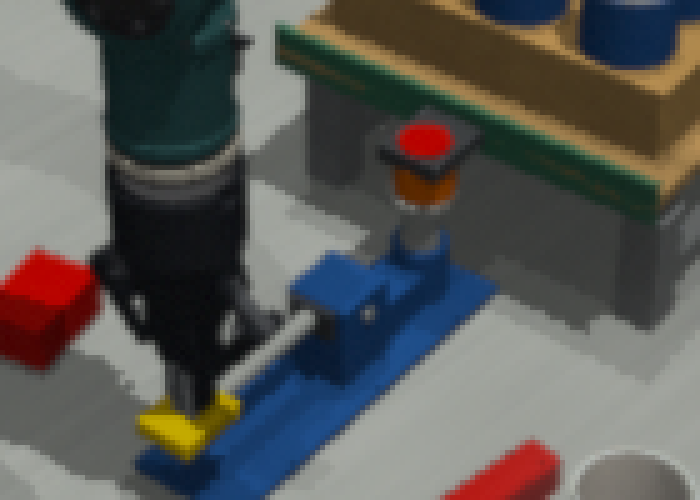

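play_rows --steps '[[1,[0.0,0,-0.02],0],[1,[0.005,0,-0.05],0],[1,[0.015,0,-0.085],0],[1,[0.025,0,-0.12],0],[1,[0.035,0,-0.155],0],[1,[0.04,0,-0.19],0],[1,[0.04,0,-0.22],0],[1,[0.04,0,-0.22],0]]'

```text
t: 16.37
eef_pos: [553.5, 8.9, 133.7]
tool_rot: [3.128, 0.001, 1.72]
ft_force: [-0.1, 0.5, 0.9]
grip_width: 0.0
```

```bash
python3 - <<'E'
from h import *
manip.read_camera('top');manip.read_camera('top')
shot('scene','s19.png',(250,130,140,100),5)
shot('wrist','w19.png')
shot('top','t19.png',(230,150,160,110),5)
go(554,-6,66,1.7085)
E
```

```text
pos [551.9   8.4 131.3] [3.1329e+00 5.0000e-04 1.7194e+00] t 16.62 w 0.1 F [0.5 0.  0.4]
shift [-0.0483 -0.002   0.2178] twist 0.0069
```

View pics/s19.png

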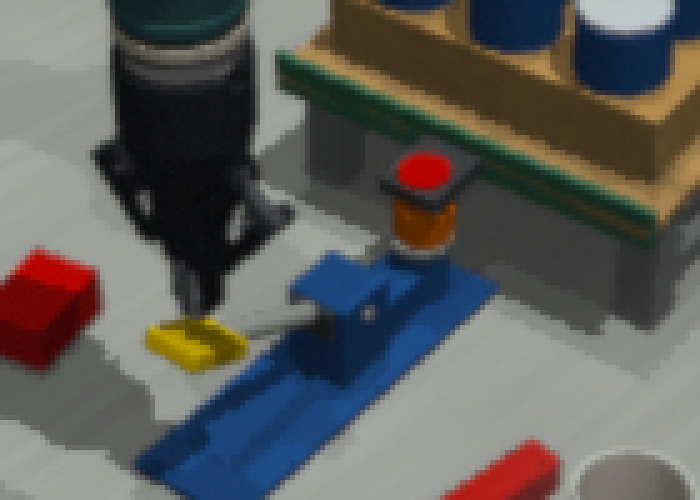

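View pics/w19.png

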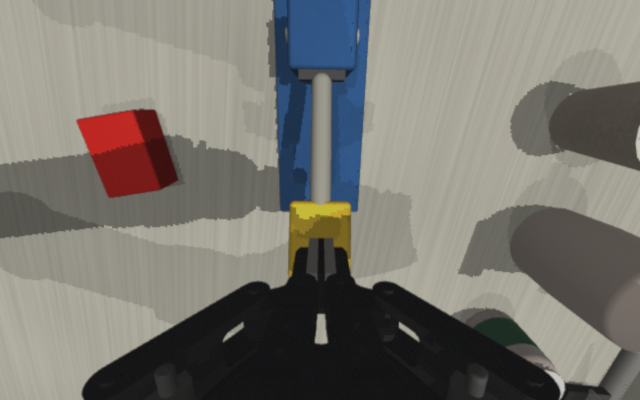

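View pics/t19.png

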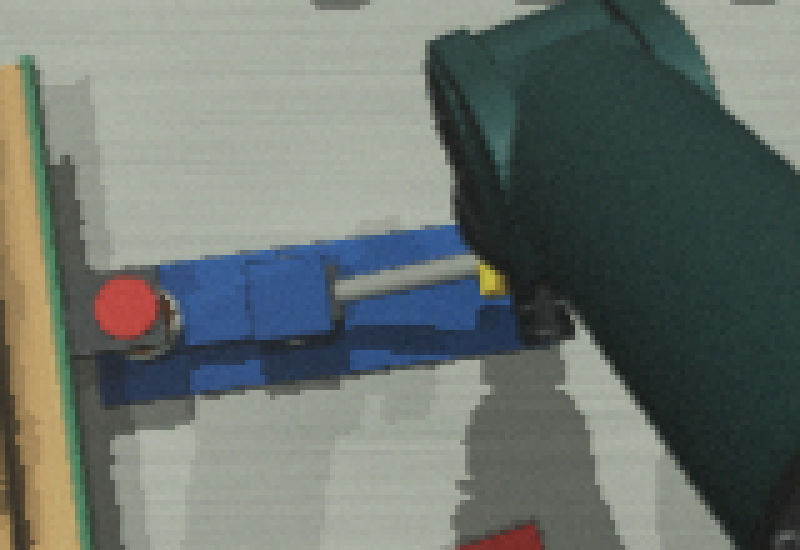

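play_rows --steps '[[1,[-0.005,0,0.03],0],[1,[-0.008,0,0.06],0],[1,[-0.015,0,0.09],0],[1,[-0.022,0,0.12],0],[1,[-0.03,0,0.15],0],[1,[-0.036,0,0.175],0],[1,[-0.04,0,0.2],0],[1,[-0.042,0,0.215],0]]'

```text
t: 17.28
eef_pos: [554.2, -4.4, 66.1]
tool_rot: [3.134, 0.001, 1.719]
ft_force: [-4.6, 0.2, 27.2]
grip_width: -0.4
```

```bash
python3 - <<'E'
from h import *
go(554.5,-4,66,1.7085)
E
```

```text
pos [554.2  -4.4  66.1] [3.1338e+00 7.0000e-04 1.7188e+00] t 17.28 w -0.4 F [-4.6  0.2 27.2]
shift [0.0012 0.0011 0.0003] twist 0.0065
```

```bash
python3 - <<'E'
from h import *
for i in range(6): manip.read_camera('top')
im=shot('scene','s20.png',(250,130,140,100),5)
shot('top','t20.png')
go(554.5,-4,66)
h=cv2.cvtColor(im,cv2.COLOR_BGR2HSV);k=((h[...,0]<6)|(h[...,0]>174))&(h[...,1]>150);k[:,:320]=0;k[:,350:]=0;k[:140]=0;k[180:]=0
v,u=np.nonzero(k);c=(u.mean(),v.mean());print('red',c)
from scipy.optimize import brentq
# height with point on arc: y decreases little; assume horizontal fixed
print([ (z,proj('scene',(525.3,218.2,z)).round(1)) for z in(102,119,122,124.5,127)])
E
```

```text
pos [554.2  -4.3  66.9] [3.1336e+00 1.0000e-03 1.7191e+00] t 17.68 w 0.2 F [-1.8 -0.6 12.6]
shift [0.0009 0.0012 0.003 ] twist 0
red (np.float64(334.53125), np.float64(157.953125))
[(102, array([334.6, 163.9])), (119, array([334.7, 159.5])), (122, array([334.7, 158.7])), (124.5, array([334.8, 158. ])), (127, array([334.8, 157.4]))]
```

View pics/s20.png

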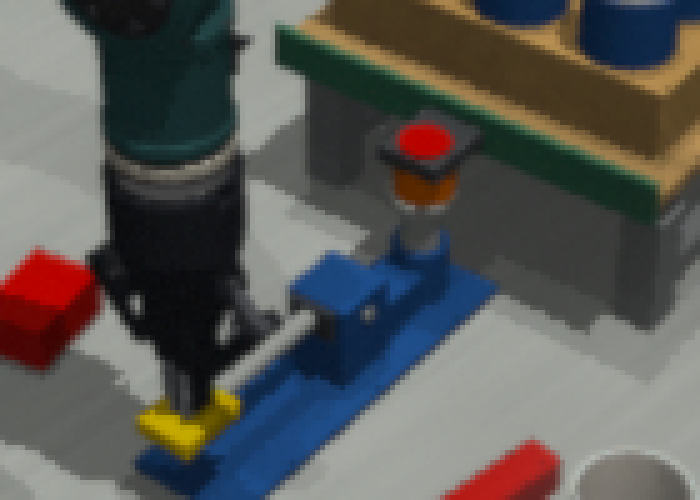

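View pics/t20.png

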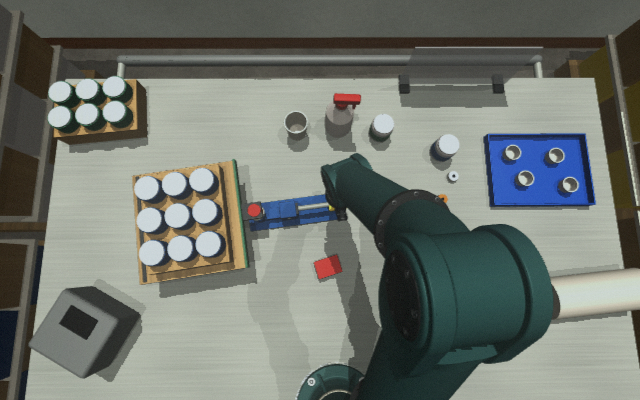

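play_rows --steps '[[1,[0,0,0.006],0],[1,[0,0,0.01],0],[1,[0,0,0.012],0],[1,[0,0,0.012],0],[1,[0,0,0.012],0],[1,[0,0,0.012],0],[1,[0,0,0.012],0],[1,[0,0,0.012],0]]'

```text
t: 18.35
eef_pos: [554.3, -4.4, 65.8]
tool_rot: [3.134, 0.003, 1.719]
ft_force: [-6.5, 0.2, 31.7]
grip_width: -0.2
```

```bash
python3 - <<'E'
from h import *
go(554.5,-4,66)
for j in range(3):
    for i in range(6): manip.read_camera('top')
    go(554.5,-4,66)
im=shot('scene','s21.png')
E
```

```text
pos [554.3  -4.4  65.8] [3.1336e+00 2.5000e-03 1.7189e+00] t 18.35 w -0.2 F [-6.5  0.2 31.7]
shift [ 0.0011  0.0009 -0.0008] twist 0
pos [554.3  -4.4  65.8] [3.1335e+00 2.5000e-03 1.7190e+00] t 18.65 w -0.1 F [-5.8 -0.1 32.3]
shift [ 0.0011  0.0008 -0.0007] twist 0
pos [554.3  -4.4  65.8] [3.1335e+00 2.5000e-03 1.7190e+00] t 18.95 w 0.0 F [-6.3 -0.9 32.3]
shift [ 0.0011  0.0009 -0.0008] twist 0
pos [554.3  -4.4  65.8] [3.1335e+00 2.5000e-03 1.7190e+00] t 19.25 w 0.2 F [-6.8  0.  32.1]
shift [ 0.0012  0.0009 -0.0007] twist 0
```

View pics/s21.png

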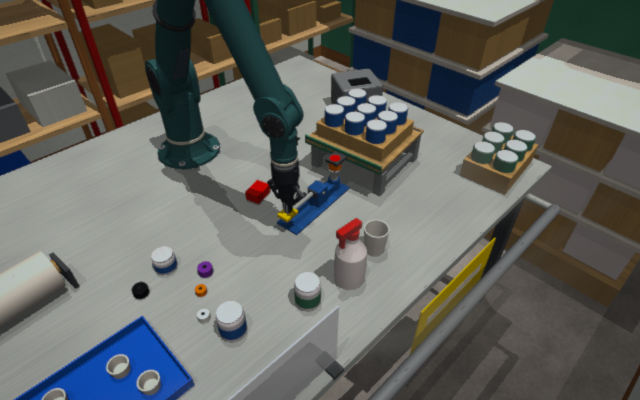

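```bash
python3 -c "
from rig import manip
print(manip.hand_in())"
```

```text
the job is handed in; nothing more can be done
None
```

I finished the job and handed it in at about 19 s of the 72 s allowed; no verdict was reported. The robot was still holding the pedal down, with the riser standing on the jack.

- **Pad on saddle:** I put the larger orange pad on the saddle and let go of it. The wrist pictures showed it off centre by about 1–2 mm.
- **Jack under the tab:** I carried the jack by its pump block and set it down with the pad under the red mark. From the scene camera the pad is right under the mark. The wrist camera put it about 1 mm off, and the top camera about 2–3 mm short. The three disagree slightly, but all are well inside 11 mm.
- **Trial stroke:** The pedal went down to its stop (tool tip at 66 mm height). It then came all the way back up, the riser sagged again, and the jack had not moved.
- **Final hold:** After the second press the pushing force sagged to 12.6 N. I pressed a little further, and it then held steady at 32 N at the stop for 0.9 s before I handed in.
- **Riser level:** The red mark rose about 22.6 mm, which works out to a deck tilt of about 0.075 rad. I measured this just before the extra press.
- **Other things on the counter:** They look unmoved in the last scene picture. I saw no sign of the robot touching the riser, but I had no direct measurement of that.

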